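Load the desktop engraver and refit its lift-off guard

ROBOT

A 7-joint arm with a two-finger parallel gripper is mounted at the origin on a cart in front of the work surface, level with it; the furniture and walls round the work are solid. World frame = base frame: x ahead of the robot, y to its left, z up, the work surface at z = 0. Lengths are in m, angles in rad, forces in N, time in s.
With the tool pointing down it reaches from about 0.425 to 0.8 m from the base axis. Payload 8.3 kg.
Tool frame: the origin (TCP) lies midway between the tips of the shut fingers; the grasp point (between the pads) lies 19 mm behind it; z points along the fingers, y is the direction in which the jaws open and shut (so a half turn about z gives the same grasp; the last joint's range is limited). The gripper opens to 85 mm and grips with 20 to 120 N. Pads are 22 mm wide; open, the fingers measure 114 mm over their backs; the gripper's body (76 mm by 85 mm) begins 54 mm behind the grasp point. The pads swing forward as they close: fully open they stand 13 mm farther back than shut.
Start: joints at [-1.258, 0.383, 0.016, 1.37, -0.006, 1.388, -0.046], TCP at [0.229, 0.581, 0.231] pointing down, gripper open.
Joint ranges: [-2.95, 2.95], [-0.25, 2.06], [-1.52, 1.56], [0.18, 2.33], [-1.44, 4.58], [0.02, 2.06], [-3.01, 3.01]. Speed limits (rad/s): [2.39, 2.39, 3.01, 3.01, 3.14, 3.14, 3.14].

INTERFACE

Orientations are given as a rotation vector (axis times angle).
In Python, from workcell import robot, get_image, get_calibration, nets gives the robot as it stands. The module is installed in compiled form; this text tells all that it offers.
- The arm moves only by the shell command python3 -m creep 'ROWS' [FORCE]. ROWS is JSON, a list of rows, each an object of numbers: "claw": the closure, from 0 (fully open) to 1 (shut); "x", "y", "z": the shift along the tool's x, y, z in cm; "spin": the turn about the tool's z in rad. A call has 1 to 20 rows; each row shifts and turns the pose as measured when the row begins, along the tool's axes as they then stand; what a row does not reach is not made up. A row lasts 1/8 s, in which the tool goes at most 62.5 mm and 10.7 degrees, less where a joint would pass 70% of its speed; a pose out of reach is approached as far as the arm can. A call is refused whole if a number of a shift passes 6.25 or a number of a turn 0.188, either way. A call with a gripper value outside its range is refused whole. The fingers move at their own pace and stop on an object; FORCE is the grip in N (left out, the last holds). Time passes only in rows, so rows that do not move let the fingers close. It gives the time, the measured TCP pose, the force and the opening at its end, in the units of the state.
- robot.observe(): the state, without advancing time (a new reading comes with each control period).
- get_image(name): name is "side" or "top" or "wrist"; returns the picture (480x640x3 uint8, red, green, blue); there is no depth.
- get_calibration(name): a dict with "fx", "fy", "cx", "cy" (pixels), "xyz" and "attitude" of the camera in the world. Camera axes: x right, y down, z forward; pixel columns grow to the right and rows downward; lengths in m; the calibration is good to about 2 mm. A picture is of the moment at which its call begins: read the wrist's pose just before it. get_calibration takes no time and is no camera call; for the wrist camera it gives the pose at the moment of the call.
- robot.close_job(): hands the job in, once; it reports no verdict.
Trained networks look in the newest picture that a camera, given by its name, has taken for a name from the list of things; names that differ only in an ending like _2 or _b are one class to them, and where a whole thing is asked for, a point or a joint stands for the part that bears it (a point fixed in the world has none). Each returns a list of dicts, best first, with "score" (0 to 1); they miss things now and then, are a little off and sometimes report something else, mostly with a low value. They report only what shows in the picture. A call takes as long as a camera call. They do not tell look-alikes from the thing itself.
- nets.trace(camera, label): "region" (480x640 bool, what is visible of it) and "rect" ([centre column, centre row, width, height] as shares, 0 to 1, of the picture: columns of its width, rows of its height, round what is visible of it).
- nets.mark_of(camera, label): "at" ([row, column] as shares, 0 to 1, of the picture: columns of its width, rows of its height: a listed point, or the origin of a listed thing).
The state is a dict: "time_s": time; "joints": joint angles; "joint_vel": joint speeds; "joint_torque": joint torques, N m; "position": TCP position; "eef_rot": TCP orientation; "contact_force": force on the tool from outside, world axes, zero at the start; "ft_torque": the same for the moment, N m; "opening": finger opening in m.
Only numpy, scipy, OpenCV 4.12 (cv2) and the standard library are available. Lean on these libraries where they do the work, as an engineer would, in place of code of your own. Each camera call takes 0.05 s, during which the arm holds its last target.

TASK

Pinch the finger tabs of the engraver's guard to draw its two sprung hinge pins, lift the guard off and set it down right way up on the bench, clear of the machine. Lay all the basswood blanks flat on the bed and push them square and flush into the fence corner as one row along the back fence: short ends against the back fence, the first blank against the left fence, each next one tight beside the last. Then refit the guard with both pins sprung home, press the start button fully, and leave everything else on the bench where it stands.

Things in the scene. Friction and masses are not known exactly. Their poses are not given: they have to be found in the camera images.
- engraver: Grey desktop engraver, fixed: open-topped tray 178 mm (x) by 261 mm (y), rim 55 mm high, bed (155 x 225 mm) 30 mm above the bench; behind the tray a cowl 46 mm deep, 228 mm wide, 70 mm high. Origin: on the bench under the middle of the tray; x to the back (away from the robot), y to the left, z up.
- bed_middle (a point): Middle of the bed's upper face, 30 mm above the bench; axes as the engraver's.
- fence_corner (a point): Inner corner of the two aluminium fence bars (12 mm wide, 8 mm high), on the bed's upper face; axes as the engraver's. The back fence runs from here to -y along the whole bed, the left fence runs to -x; free bed: 143 mm to -x, 213 mm to -y.
- hinge_middle (a point): Point of the engraver midway between the two hinge knuckles, on the hinge line (along y), 74 mm behind the engraver's origin and 69 mm above the bench; axes as the engraver's. The knuckles are 8 mm plates across the line at y +-122 to +-130 mm, up to 81 mm above the bench, each with a hole 11 mm wide (x) and 10 mm high for a pin.
- guard: Loose flat guard, 0.27 kg: amber sheet 168 (x) x 236 (y) x 4 mm on two rubber strips 3 mm high, hinge stile 14 x 14 mm on top of its rear edge. Origin: middle of its underside, x to the hinge edge, y left, z up. Closed, it lies on the rim right over the engraver's origin, 55 mm up, axes as the engraver's, 4 mm clear of each knuckle; taken off, it stands flat on its strips.
- guard_grip (a point): Point on the guard midway between its two upright finger tabs and half-way up them: x 26 mm, z 23 mm from the guard's origin, near the centre of mass; axes as the guard's. Each tab: steel, 22 mm (x) x 4 mm, from 8 to 38 mm above the underside; outer faces 56 mm apart along y, 30 mm when both pins are drawn. Flat bars outside the tabs reach 14 mm above the underside.
- pin_left (a joint): Draw of the left hinge pin, m: 0 sprung out (its round tip, 7 mm thick, stands 12 mm out of the guard's end on the line x 74, z 14 mm of the guard), 0.013 drawn in (1 mm inside the end). It moves with the left finger tab towards the middle; its spring pushes out with 5 N at 0 and 9 N when drawn.
- pin_right (a joint): The same for the right hinge pin and tab.
- start_button (a joint): Travel of the start button, m: 0 up, 0.005 fully down; 4 N spring.
- start_button_top (a point): Middle of the top face of the round start button (24 mm across) on the right of the cowl, 91 mm above the bench; pressed straight down.
- blank_a_mid (a point): One of the two or three equal blanks (absent when None): plain basswood board 70 x 44 x 9 mm, about 25 g, lying flat on the bench at first. Point: its centre, half-way up; x along its 70 mm length, y along its 44 mm width, z up.
- blank_b_mid (a point): One of the two or three equal blanks (absent when None): plain basswood board 70 x 44 x 9 mm, about 25 g, lying flat on the bench at first. Point: its centre, half-way up; x along its 70 mm length, y along its 44 mm width, z up.
- blank_c_mid (a point): One of the two or three equal blanks (absent when None): plain basswood board 70 x 44 x 9 mm, about 25 g, lying flat on the bench at first. Point: its centre, half-way up; x along its 70 mm length, y along its 44 mm width, z up.
- hobby_vice: Bystander: fixed bench vice on the right near the front edge, 158 x 90 mm, 86 mm high (keep the gripper's body clear of it).
- clear_bench (a point): Middle of the clear part of the bench left of the engraver, on its surface (x 0.36 to 0.59, y 0.27 to 0.57 m, world frame). Behind it stand fixed piles of sketchbooks up to 0.23 m high. These stand where x > 0.60 m for y 0.14 to 0.52 m and where x > 0.67 m for y -0.28 to 0.14 m.
- ink_dropper: Bystander: amber dropper bottle, 33 mm across, 96 mm high, far left on the bench; origin under its middle.
- jar_white: Bystander: paint jar, 49 mm across, 52 mm high, near the dropper bottle; origin under its middle.
- sanding_block: Bystander: wooden sanding block 43 x 71 x 24 mm (thicker than the blanks) on the right; origin under its middle.
Mind the look-alikes: they are no part of the job. Leave any grey look-alike of the part that bears blank_b_mid alone.

How it is judged:
On the way, in this order (a step that is already met when the one before it is completed fails the run):
1. the guard stands flat and right way up on the bench, let go, its grip 0.2 m or more from the middle of the bed (height (world z) of guard_grip between 0.018 and 0.03 m and angle between guard_grip's own z axis and vertical below 0.08 rad and horizontal distance between guard_grip and bed_middle above 0.2 m and contact force between the fingers and guard below 0.3 N), for 0.3 s.
2. with the guard off, every blank lies square and flush in the row from the fence corner (x of blank_a_mid in the frame of fence_corner between -0.038 and -0.033 m and z of blank_a_mid in the frame of fence_corner between 0.0015 and 0.0075 m and angle between the x axis of each of blank_a_mid, blank_b_mid, blank_c_mid and the x axis of fence_corner, either way round below 0.045 rad and (y of blank_a_mid in the frame of fence_corner between -0.0255 and -0.0195 m or y of blank_a_mid in the frame of fence_corner between -0.071 and -0.0635 m or y of blank_a_mid in the frame of fence_corner between -0.1165 and -0.1075 m) and x of blank_b_mid in the frame of fence_corner between -0.038 and -0.033 m and z of blank_b_mid in the frame of fence_corner between 0.0015 and 0.0075 m and (y of blank_b_mid in the frame of fence_corner between -0.0255 and -0.0195 m or y of blank_b_mid in the frame of fence_corner between -0.071 and -0.0635 m or y of blank_b_mid in the frame of fence_corner between -0.1165 and -0.1075 m) and x of blank_c_mid in the frame of fence_corner between -0.038 and -0.033 m and z of blank_c_mid in the frame of fence_corner between 0.0015 and 0.0075 m and (y of blank_c_mid in the frame of fence_corner between -0.0255 and -0.0195 m or y of blank_c_mid in the frame of fence_corner between -0.071 and -0.0635 m or y of blank_c_mid in the frame of fence_corner between -0.1165 and -0.1075 m) and (y of blank_a_mid in the frame of fence_corner between -0.0255 and -0.0195 m or y of blank_b_mid in the frame of fence_corner between -0.0255 and -0.0195 m or y of blank_c_mid in the frame of fence_corner between -0.0255 and -0.0195 m) and (y of blank_a_mid in the frame of fence_corner between -0.071 and -0.0635 m or y of blank_b_mid in the frame of fence_corner between -0.071 and -0.0635 m or y of blank_c_mid in the frame of fence_corner between -0.071 and -0.0635 m) and horizontal distance between guard_grip and bed_middle above 0.15 m), for 0.3 s.
3. the guard lies closed on the rim, let go, both hinge pins sprung out into their knuckles (x of guard_grip in the frame of bed_middle between 0.021 and 0.031 m and y of guard_grip in the frame of bed_middle between -0.0055 and 0.0055 m and z of guard_grip in the frame of bed_middle between 0.0455 and 0.0505 m and angle between guard_grip's own z axis and vertical below 0.035 rad and value of joint each of pin_left, pin_right below 0.003 m and contact force between the fingers and guard below 0.3 N), for 0.3 s.
4. the start button is pressed down with the guard closed (x of guard_grip in the frame of bed_middle between 0.021 and 0.031 m and y of guard_grip in the frame of bed_middle between -0.0055 and 0.0055 m and z of guard_grip in the frame of bed_middle between 0.0455 and 0.0505 m and angle between guard_grip's own z axis and vertical below 0.035 rad and value of joint each of pin_left, pin_right below 0.003 m and value of joint start_button above 0.0035 m), for 0.05 s.
At the end, for the whole second after the job is handed in: Every blank lies flat in the row, within about 3 mm of the back fence and of its neighbour or the left fence (gaps adding to at most 6 mm), square to 0.045 rad; the guard lies on the rim within 5 mm of its place, both pins out within 3 mm, at rest; the button is up again (x of guard_grip in the frame of bed_middle between 0.021 and 0.031 m and y of guard_grip in the frame of bed_middle between -0.0055 and 0.0055 m and z of guard_grip in the frame of bed_middle between 0.0455 and 0.0505 m and angle between guard_grip's own z axis and vertical below 0.035 rad and value of joint each of pin_left, pin_right below 0.003 m and x of blank_a_mid in the frame of fence_corner between -0.038 and -0.033 m and z of blank_a_mid in the frame of fence_corner between 0.0015 and 0.0075 m and angle between the x axis of each of blank_a_mid, blank_b_mid, blank_c_mid and the x axis of fence_corner, either way round below 0.045 rad and (y of blank_a_mid in the frame of fence_corner between -0.0255 and -0.0195 m or y of blank_a_mid in the frame of fence_corner between -0.071 and -0.0635 m or y of blank_a_mid in the frame of fence_corner between -0.1165 and -0.1075 m) and x of blank_b_mid in the frame of fence_corner between -0.038 and -0.033 m and z of blank_b_mid in the frame of fence_corner between 0.0015 and 0.0075 m and (y of blank_b_mid in the frame of fence_corner between -0.0255 and -0.0195 m or y of blank_b_mid in the frame of fence_corner between -0.071 and -0.0635 m or y of blank_b_mid in the frame of fence_corner between -0.1165 and -0.1075 m) and x of blank_c_mid in the frame of fence_corner between -0.038 and -0.033 m and z of blank_c_mid in the frame of fence_corner between 0.0015 and 0.0075 m and (y of blank_c_mid in the frame of fence_corner between -0.0255 and -0.0195 m or y of blank_c_mid in the frame of fence_corner between -0.071 and -0.0635 m or y of blank_c_mid in the frame of fence_corner between -0.1165 and -0.1075 m) and (y of blank_a_mid in the frame of fence_corner between -0.0255 and -0.0195 m or y of blank_b_mid in the frame of fence_corner between -0.0255 and -0.0195 m or y of blank_c_mid in the frame of fence_corner between -0.0255 and -0.0195 m) and (y of blank_a_mid in the frame of fence_corner between -0.071 and -0.0635 m or y of blank_b_mid in the frame of fence_corner between -0.071 and -0.0635 m or y of blank_c_mid in the frame of fence_corner between -0.071 and -0.0635 m) and linear speed of guard below 0.02 m/s and value of joint start_button below 0.002 m); the robot touches nothing.
It fails at once if the dropper bottle is moved more than 30 mm (distance of ink_dropper from where it was at the start of the episode above 0.03 m).
It fails at once if the jar is moved more than 30 mm (distance of jar_white from where it was at the start of the episode above 0.03 m).
It fails at once if the sanding block is moved more than 50 mm (distance of sanding_block from where it was at the start of the episode above 0.05 m).
Of blank_a, blank_b, blank_c only 2 to 3 are there at a start; the rules pass over those that are not, and their reading is None.
At some moment in a run one of blank_a, blank_b, blank_c may be knocked a few centimetres aside while the robot is not near it.
It also fails if it takes over 210 s, if anything falls off the work surface, if the arm or the gripper's body presses on something with over 40 N, if the wrist force passes 120 N, or if a joint passes its speed limit or range.

## Working session

There is one attempt and no reset: what is moved stays moved. The work goes in short steps, Python scripts to look and compute and a shell command to move; the robot and the scene stay as the last step left them, time stands still between calls to the robot, and variables do not carry over. Pictures are saved under pics/ and viewed, and the job is handed in when it is done.

```bash
mkdir -p pics
cat > h.py <<'E'
import numpy as np, cv2
from scipy.spatial.transform import Rotation as R
from workcell import robot, get_image, get_calibration, nets
def save(cam,name):
    im=get_image(cam); cv2.imwrite(f'pics/{name}.png',im[:,:,::-1]); return im
def ray(cal,u,v):
    a=np.array(cal['attitude'],float)
    Rm=a if a.shape==(3,3) else (R.from_rotvec(a).as_matrix() if a.size==3 else R.from_quat(a).as_matrix())
    d=Rm@np.array([(u-cal['cx'])/cal['fx'],(v-cal['cy'])/cal['fy'],1]); return np.array(cal['xyz']),d
def at_z(cal,u,v,z):
    o,d=ray(cal,u,v); return o+d*(z-o[2])/d[2]
def proj(cal,p):
    a=np.array(cal['attitude'],float)
    Rm=a if a.shape==(3,3) else (R.from_rotvec(a).as_matrix() if a.size==3 else R.from_quat(a).as_matrix())
    q=Rm.T@(np.array(p)-np.array(cal['xyz'])); return q[0]/q[2]*cal['fx']+cal['cx'],q[1]/q[2]*cal['fy']+cal['cy']
E
python3 - <<'E'
from h import *
o=robot.observe(); print(o)
for c in ['side','top','wrist']:
    print(c,get_calibration(c)); save(c,c+'0')
E
```

```text
{'time_s': 0.0, 'joints': array([-1.25789451,  0.38426084,  0.01634723,  1.37116529, -0.00632579,
        1.38821802, -0.0465047 ]), 'joint_vel': array([ 0.00069022, -0.00029647, -0.00047277,  0.0006326 ,  0.00101204,
       -0.00017598,  0.00195268]), 'joint_torque': array([-2.76720593e-04, -6.27584910e+01,  8.44363198e-01, -3.71827018e+01,
        1.66629825e-02,  1.38549533e-02, -3.22458177e-06]), 'position': array([0.22914165, 0.58092611, 0.23025949]), 'eef_rot': array([-0.58664891, -3.08595265,  0.00309229]), 'contact_force': array([-0.02681413, -0.53099614,  0.81990754]), 'ft_torque': array([ 0.0674835 ,  0.03200812, -0.02937447]), 'opening': 0.08555774703484527}
side {'fx': 595.4202061594109, 'fy': 595.4202061594109, 'cx': 325.62738448478535, 'cy': 246.77417891281823, 'xyz': array([ 1.46580769, -0.00727999,  1.49552016]), 'attitude': array([-1.95225514, -1.78281017,  0.5778402 ])}
top {'fx': 591.8555991213893, 'fy': 591.8555991213893, 'cx': 329.3959331029958, 'cy': 238.35199097915867, 'xyz': array([-0.54303739,  0.48195204,  1.96553963]), 'attitude': array([-1.51493377,  2.3292687 , -0.62204333])}
wrist {'fx': 365.5866337001226, 'fy': 365.5866337001226, 'cx': 316.9087920560438, 'cy': 236.86909150593277, 'xyz': array([0.15441208, 0.6098066 , 0.37320511]), 'attitude': array([2.37211011, 1.61301637, 0.2540266 ])}
```

View pics/side0.png

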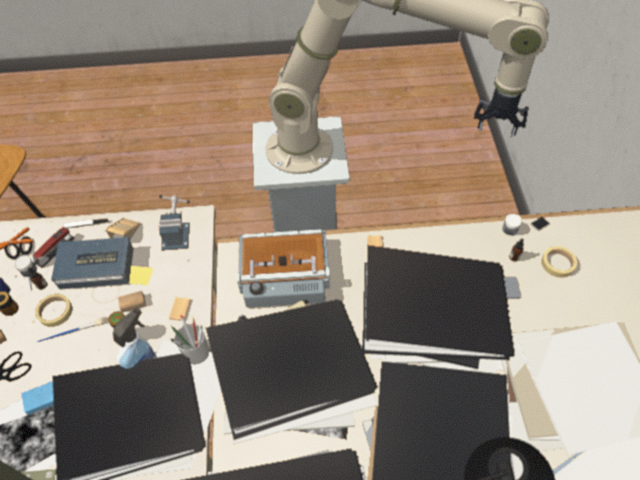

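View pics/top0.png

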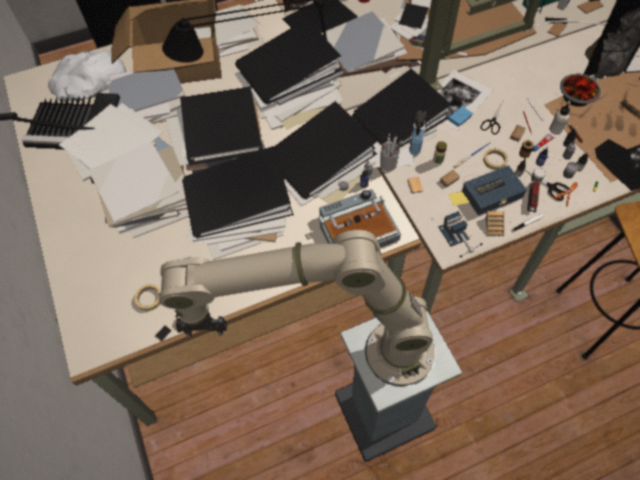

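View pics/wrist0.png

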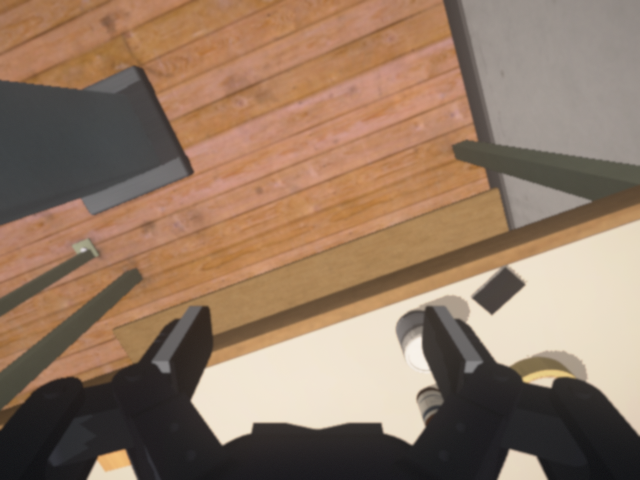

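```bash
cat > a.py <<'E'
from h import *
cs={c:get_calibration(c) for c in ['top','side']}
for l,z in [('guard_grip',.078),('start_button_top',.091),('bed_middle',.03),('hinge_middle',.069),('engraver',0),('guard',.055),('blank_a_mid',.0045),('clear_bench',0),('hobby_vice',0),('ink_dropper',0),('jar_white',0),('sanding_block',0)]:
    for c in cs:
        for r in nets.mark_of(c,l)[:5]:
            v,u=r['at'][0]*480,r['at'][1]*640
            print(l,c,round(r['score'],2),(round(u),round(v)),at_z(cs[c],u,v,z).round(4))
E
python3 a.py
```

```text
guard_grip top 0.84 (356, 218) [ 0.5147 -0.0721  0.078 ]
guard_grip side 0.92 (283, 257) [ 0.501  -0.0708  0.078 ]
start_button_top top 0.53 (368, 195) [ 0.5834 -0.1543  0.091 ]
start_button_top top 0.4 (359, 218) [ 0.5029 -0.0794  0.091 ]
start_button_top side 0.56 (258, 284) [ 0.5937 -0.1409  0.091 ]
bed_middle top 0.42 (414, 180) [ 0.6072 -0.3733  0.03  ]
hinge_middle top 0.67 (351, 212) [ 0.5517 -0.0706  0.069 ]
hinge_middle side 0.78 (283, 277) [ 0.5651 -0.0733  0.069 ]
guard top 0.84 (361, 226) [ 0.4847 -0.0828  0.055 ]
guard top 0.41 (354, 217) [ 0.5342 -0.0763  0.055 ]
guard top 0.31 (328, 225) [0.543  0.0314 0.055 ]
guard side 0.76 (282, 259) [ 0.4916 -0.0731  0.055 ]
blank_a_mid top 0.52 (415, 182) [ 0.6128 -0.386   0.0045]
blank_a_mid side 0.65 (178, 305) [ 0.587  -0.3805  0.0045]
clear_bench side 0.66 (446, 249) [ 0.466   0.4224 -0.    ]
clear_bench side 0.3 (178, 307) [ 0.592  -0.3812  0.    ]
hobby_vice top 0.34 (450, 179) [ 0.5701 -0.526   0.    ]
ink_dropper top 0.67 (329, 224) [0.5755 0.0119 0.    ]
ink_dropper side 0.71 (320, 279) [0.5364 0.0317 0.    ]
ink_dropper side 0.48 (515, 258) [0.5182 0.6225 0.    ]
jar_white side 0.87 (507, 231) [ 0.4168  0.6238 -0.    ]
sanding_block top 0.48 (451, 181) [ 0.561  -0.5238  0.    ]
sanding_block side 0.97 (135, 302) [ 0.563  -0.5078  0.    ]
```

```bash
cat > d.py <<'E'
import sys
from h import *
# usage d.py x y z [yaw of tool-x axis deg] -> tool-frame shift in cm + spin
o=robot.observe(); p=o['position']; M=R.from_rotvec(o['eef_rot']).as_matrix()
t=np.array([float(a) for a in sys.argv[1:4]])
d=M.T@(t-p)*100
yaw=np.degrees(np.arctan2(M[1,0],M[0,0]))
print('t',round(o['time_s'],2),'pos',p.round(4),'yawx',round(yaw,2),'tilt',M[:,2].round(4),'F',o['contact_force'].round(2),'open',round(o['opening'],4))
print('shift cm',d.round(3))
if len(sys.argv)>4:
    s=(float(sys.argv[4])-yaw+180)%360-180; print('spin',round(-np.radians(s),4))
E
python3 -m creep '[{"z":-4,"spin":-0.125},{"z":-4,"spin":-0.125},{"z":-2,"spin":-0.125}]'; python3 d.py 0.42 0.05 0.36 180
```

```text
t 1.35 pos [0.2294 0.5814 0.2313] yawx 158.47 tilt [-0.  0. -1.] F [ 0.38 -0.1  -0.18] open 0.0853
shift cm [-37.235 -42.435 -12.872]
spin -0.3758invalid input at $[0]: expected keys claw, x, y, z, spin
```

```bash
python3 -m creep '[{"claw":0,"x":0,"y":0,"z":-5,"spin":-0.125},{"claw":0,"x":0,"y":0,"z":-5,"spin":-0.125},{"claw":0,"x":0,"y":0,"z":-3,"spin":-0.125}]'; python3 d.py 0.42 0.05 0.36 180
```

```text
time_s: 1.72
position: [0.2287, 0.58, 0.3611]
eef_rot: [0.016, -3.139, 0.011]
contact_force: [-0.2, -0.2, -0.4]
opening: 0.0855
t 1.73 pos [0.2287 0.58   0.3611] yawx -179.43 tilt [-0.0024 -0.0071 -1.    ] F [-0.18 -0.21 -0.41] open 0.0855
shift cm [-18.599 -53.189   0.436]
spin 0.01
```

```bash
python3 -m creep '[{"claw":0,"x":-3.6,"y":-4.6,"z":0,"spin":0},{"claw":0,"x":-3.6,"y":-4.6,"z":0,"spin":0},{"claw":0,"x":-3.6,"y":-4.6,"z":0,"spin":0},{"claw":0,"x":-3.6,"y":-4.6,"z":0,"spin":0},{"claw":0,"x":-3.6,"y":-4.6,"z":0,"spin":0},{"claw":0,"x":0,"y":-5,"z":0,"spin":0},{"claw":0,"x":0,"y":-5,"z":0,"spin":0},{"claw":0,"x":0,"y":-5,"z":0,"spin":0},{"claw":0,"x":0,"y":-5,"z":0,"spin":0},{"claw":0,"x":0,"y":-5,"z":0,"spin":0},{"claw":0,"x":0,"y":-5,"z":0,"spin":0},{"claw":0,"x":0,"y":0,"z":0,"spin":0}]'
python3 - <<'E'
from h import *
save('wrist','w1'); save('side','side1');save('top','top1'); print(get_calibration('wrist'))
E
python3 d.py 0.42 0.05 0.36 180
```

```text
time_s: 3.22
position: [0.4209, 0.0352, 0.3651]
eef_rot: [-0.016, 3.139, 0.002]
contact_force: [-0.2, 0.8, 0.4]
opening: 0.0854
{'fx': 365.5866337001226, 'fy': 365.5866337001226, 'cx': 316.9087920560438, 'cy': 236.86909150593277, 'xyz': array([0.34021824, 0.03797072, 0.50714239]), 'attitude': array([2.03451743, 2.06963174, 0.33161954])}
t 3.38 pos [0.4208 0.0403 0.3644] yawx -178.95 tilt [ 0.001   0.0011 -1.    ] F [0.29 0.42 0.43] open 0.0853
shift cm [0.061 0.967 0.44 ]
spin 0.0184
```

View pics/w1.png

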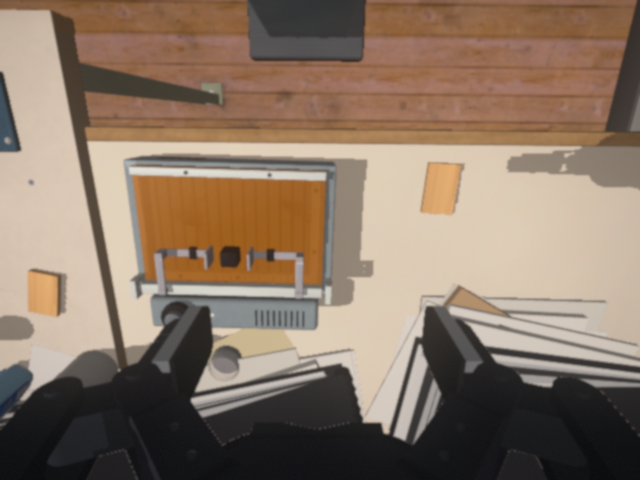

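View pics/top1.png

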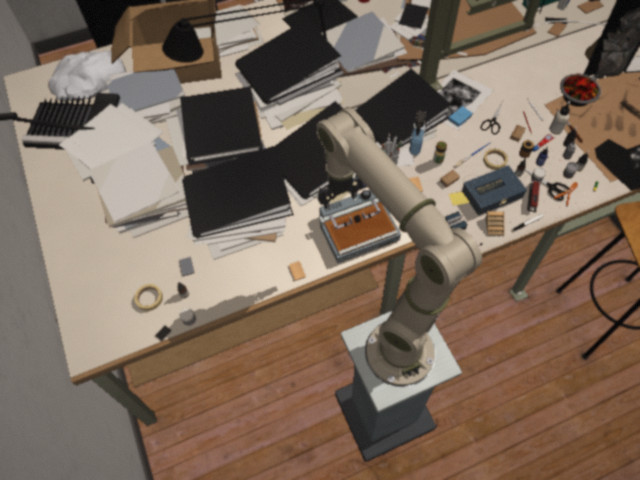

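```bash
cat > b.py <<'E'
from h import *
get_image('wrist'); c=get_calibration('wrist')
for l,z in [('guard_grip',.078),('start_button_top',.091),('hinge_middle',.069),('guard',.055),('blank_a_mid',.0045)]:
    for r in nets.mark_of('wrist',l)[:4]:
        v,u=r['at'][0]*480,r['at'][1]*640
        print(l,round(r['score'],2),(round(u),round(v)),at_z(c,u,v,z).round(4))
for cam in ['wrist','side','top']:
    c=get_calibration(cam)
    im=get_image(cam)
    for r in nets.trace(cam,'blank_a_mid')[:6]:
        m=r['region'].astype(np.uint8); cnt=max(cv2.findContours(m,0,2)[0],key=cv2.contourArea)
        pts=np.array([at_z(c,u,v,0.009)[:2] for u,v in cnt[:,0]],np.float32)
        print(cam,round(r['score'],2),np.array(r['rect'][:2])*[640,480],cv2.minAreaRect(pts*1000), im[r['region']].mean(0).round())
E
python3 b.py
python3 - <<'E'
from h import *
im=cv2.imread('pics/side1.png'); cv2.imwrite('pics/side1z.png',cv2.resize(im[190:370,0:320],None,fx=2.5,fy=2.5,interpolation=cv2.INTER_CUBIC))
cv2.imwrite('pics/side1y.png',cv2.resize(im[190:370,320:640],None,fx=2.5,fy=2.5,interpolation=cv2.INTER_CUBIC))
E
```

```text
guard_grip 0.78 (226, 258) [ 0.51   -0.0728  0.078 ]
start_button_top 0.49 (165, 325) [ 0.6    -0.1534  0.091 ]
hinge_middle 0.64 (229, 290) [ 0.5599 -0.0734  0.069 ]
guard 0.76 (231, 231) [ 0.4825 -0.0704  0.055 ]
blank_a_mid 0.71 (39, 290) [ 0.5979 -0.3777  0.0045]
side 0.83 [177.856 309.072] ((602.1883544921875, -376.3424072265625), (44.800872802734375, 72.4315414428711), 76.8157958984375) [235. 199. 145.]
```

View pics/side1z.png

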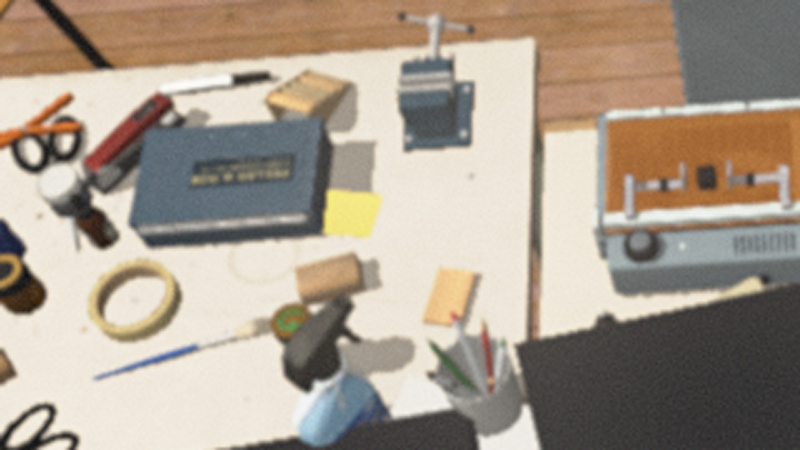

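View pics/side1y.png

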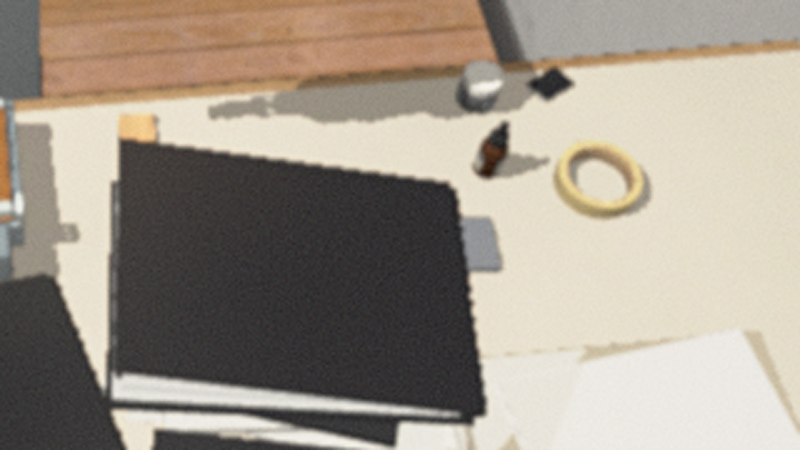

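Run:
```python
from h import *
im=cv2.imread('pics/w1.png'); cv2.imwrite('pics/w1z.png',cv2.resize(im[140:350,105:360],None,fx=3,fy=3,interpolation=cv2.INTER_CUBIC)[:600,:800])
```

```text
(no output)
```

View pics/w1z.png

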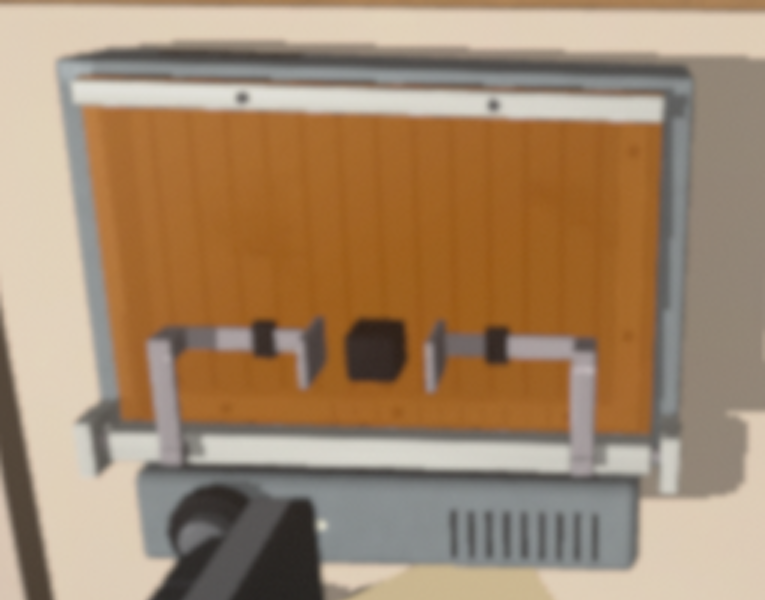

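Run:
```python
from h import *
c=get_calibration('wrist')
f=lambda X,Y,z:at_z(c,105+X/3,140+Y/3,z).round(4)
def pr(n,a,b,z):
    A,B=f(*a,z),f(*b,z); d=B-A; print(n,A,B,'mid',((A+B)/2).round(4),'len',np.linalg.norm(d).round(4),'yaw',np.degrees(np.arctan2(-d[0],d[1])).round(2))
pr('rim front',(58,60),(692,70),.055)
pr('cowl front',(140,468),(640,480),.07)
pr('cowl back',(148,556),(632,567),.07)
pr('guard front white strip outer',(73,80),(666,98),.062)
pr('stile back?',(108,458),(650,470),.076)
pr('tab tops',(317,321),(440,325),.093)
pr('tab bot',(303,388),(432,390),.093)
pr('bars rear',(172,460),(582,470),.076)
pr('bars corner outer',(150,335),(594,342),.069)
```

```text
rim front [ 0.3937 -0.1957  0.055 ] [0.3934 0.0615 0.055 ] mid [ 0.3936 -0.0671  0.055 ] len 0.2572 yaw 0.07
cowl front [ 0.5695 -0.1779  0.07  ] [0.5718 0.0435 0.07  ] mid [ 0.5706 -0.0672  0.07  ] len 0.2214 yaw -0.6
cowl back [ 0.6141 -0.1797  0.07  ] [0.6162 0.0406 0.07  ] mid [ 0.6152 -0.0696  0.07  ] len 0.2203 yaw -0.55
guard front white strip outer [ 0.4007 -0.1873  0.062 ] [0.4039 0.051  0.062 ] mid [ 0.4023 -0.0682  0.062 ] len 0.2383 yaw -0.77
stile back? [ 0.5618 -0.1882  0.076 ] [0.5637 0.0477 0.076 ] mid [ 0.5628 -0.0703  0.076 ] len 0.2359 yaw -0.46
tab tops [ 0.4907 -0.0875  0.093 ] [ 0.4916 -0.0383  0.093 ] mid [ 0.4912 -0.0629  0.093 ] len 0.0492 yaw -1.05
tab bot [ 0.52   -0.0954  0.093 ] [ 0.52   -0.0427  0.093 ] mid [ 0.52  -0.069  0.093] len 0.0527 yaw -0.0
bars rear [ 0.5623 -0.1605  0.076 ] [0.5642 0.018  0.076 ] mid [ 0.5632 -0.0713  0.076 ] len 0.1785 yaw -0.61
bars corner outer [ 0.5069 -0.1663  0.069 ] [0.507  0.0227 0.069 ] mid [ 0.507  -0.0718  0.069 ] len 0.189 yaw -0.03
```

```bash
python3 d.py 0.51 -0.071 0.16 179.5; python3 -m creep '[{"claw":0,"x":-2.2,"y":-2.8,"z":5,"spin":0.02},{"claw":0,"x":-2.2,"y":-2.8,"z":5,"spin":0},{"claw":0,"x":-2.2,"y":-2.8,"z":5,"spin":0},{"claw":0,"x":-2.2,"y":-2.8,"z":5,"spin":0},{"claw":0,"x":0,"y":0,"z":0,"spin":0},{"claw":0,"x":0,"y":0,"z":0,"spin":0}]';python3 d.py 0.51 -0.071 0.16 179.5;  python3 - <<'E'
from h import *
save('wrist','w2')
c=get_calibration('wrist')
for l,z in [('guard_grip',.078),('start_button_top',.091),('hinge_middle',.069),('guard',.055)]:
    for r in nets.mark_of('wrist',l)[:4]:
        v,u=r['at'][0]*480,r['at'][1]*640
        print(l,round(r['score'],2),(round(u),round(v)),at_z(c,u,v,z).round(4))
E
```

```text
t 3.98 pos [0.4209 0.0396 0.3643] yawx -178.98 tilt [ 8.e-04  5.e-04 -1.e+00] F [0.27 0.54 0.92] open 0.0856
shift cm [ -8.696 -11.232  20.429]
spin 0.0265
time_s: 4.72
position: [0.5139, -0.0726, 0.1606]
eef_rot: [-0.002, 3.136, 0.002]
contact_force: [-0.4, 0.4, 0.4]
opening: 0.0852
t 4.72 pos [ 0.5139 -0.0726  0.1606] yawx -179.92 tilt [ 0.0056  0.0015 -1.    ] F [-0.39  0.44  0.39] open 0.0852
shift cm [0.387 0.158 0.063]
spin 0.0102
guard_grip 0.8 (314, 240) [ 0.5091 -0.0748  0.078 ]
start_button_top 0.84 (207, 367) [ 0.5982 -0.1495  0.091 ]
hinge_middle 0.7 (315, 300) [ 0.5583 -0.0743  0.069 ]
guard 0.57 (316, 194) [ 0.4839 -0.0736  0.055 ]
```

View pics/w2.png

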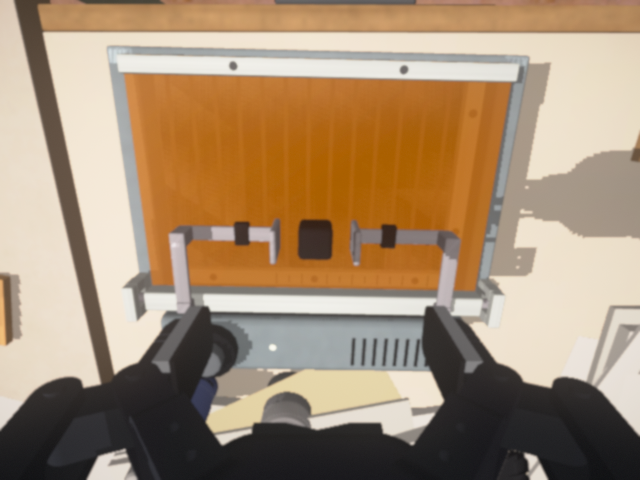

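Run:
```python
from h import *
im=cv2.imread('pics/w2.png'); cv2.imwrite('pics/w2z.png',cv2.resize(im[180:330,220:410],None,fx=4,fy=4,interpolation=cv2.INTER_CUBIC))
c=get_calibration('wrist'); print(robot.observe()['position'])
def pr(n,a,b,z):
    A,B=at_z(c,*a,z),at_z(c,*b,z); d=B-A; print(n,A.round(4),B.round(4),'mid',((A+B)/2).round(4),'len',np.linalg.norm(d).round(4),'yaw',np.degrees(np.arctan2(-d[0],d[1])).round(2))
pr('rim front',(108,47),(528,57),.055)
pr('strip',(118,54),(521,64),.062)
pr('stile front',(145,291),(481,298),.076)
pr('stile back',(147,311),(478,317),.076)
```

```text
[ 0.5141605  -0.07210583  0.16147367]
rim front [ 0.3939 -0.2003  0.055 ] [0.3988 0.0573 0.055 ] mid [ 0.3964 -0.0715  0.055 ] len 0.2577 yaw -1.11
strip [ 0.3987 -0.1915  0.062 ] [0.4036 0.0501 0.062 ] mid [ 0.4012 -0.0707  0.062 ] len 0.2417 yaw -1.17
stile front [ 0.5484 -0.1913  0.076 ] [0.5537 0.0417 0.076 ] mid [ 0.5511 -0.0748  0.076 ] len 0.233 yaw -1.31
stile back [ 0.564  -0.1922  0.076 ] [0.5688 0.0417 0.076 ] mid [ 0.5664 -0.0752  0.076 ] len 0.234 yaw -1.17
```

View pics/w2z.png

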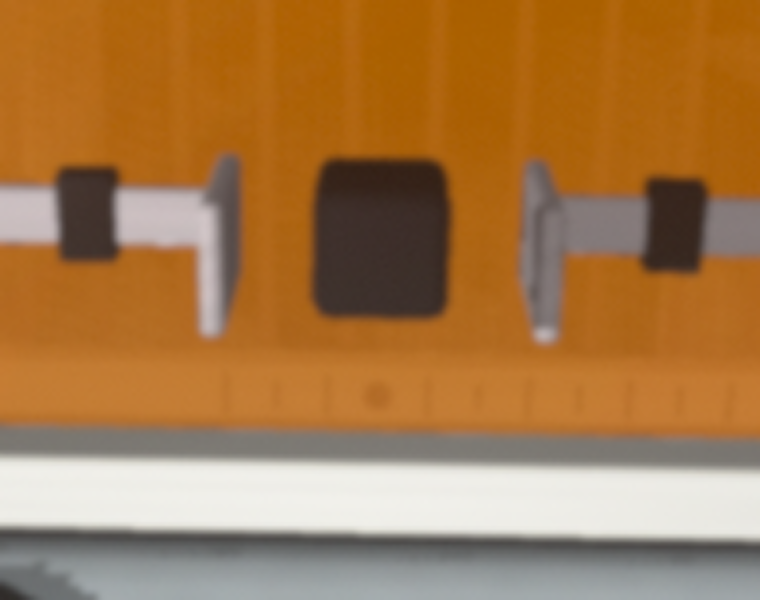

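```bash
python3 d.py 0.5107 -0.0735 0.068 178.9; python3 -m creep '[{"claw":0,"x":0.34,"y":-0.1,"z":2.5,"spin":0.02},{"claw":0,"x":0,"y":0,"z":2.5,"spin":0},{"claw":0,"x":0,"y":0,"z":2.2,"spin":0},{"claw":0,"x":0,"y":0,"z":0,"spin":0}]';python3 d.py 0.5107 -0.0735 0.068 178.9
```

```text
t 4.97 pos [ 0.5142 -0.0721  0.1615] yawx -179.85 tilt [ 0.0079  0.0024 -1.    ] F [-0.06 -0.3  -0.16] open 0.0856
shift cm [ 0.42  -0.161  9.344]
spin 0.0219
time_s: 5.48
position: [0.5141, -0.0702, 0.0926]
eef_rot: [0.022, 3.124, 0.009]
contact_force: [0.1, -0.3, 0.5]
opening: 0.0855
t 5.47 pos [ 0.5141 -0.0702  0.0926] yawx 179.2 tilt [ 0.0176  0.0055 -0.9998] F [ 0.05 -0.34  0.5 ] open 0.0855
shift cm [ 0.382 -0.35   2.455]
spin 0.0053
```

```bash
python3 -m creep '[{"claw":0,"x":0.36,"y":-0.35,"z":0,"spin":0.005},{"claw":0,"x":0,"y":0,"z":0,"spin":0}]';python3 d.py 0.5107 -0.0735 0.068 178.9; python3 d.py 0.5107 -0.0735 0.068 178.9
```

```text
time_s: 5.72
position: [0.5116, -0.0737, 0.0951]
eef_rot: [0.029, 3.12, 0.01]
contact_force: [0.3, 0.8, 0.7]
opening: 0.0853
t 5.72 pos [ 0.5116 -0.0737  0.0951] yawx 178.93 tilt [ 0.0212  0.006  -0.9998] F [0.28 0.83 0.69] open 0.0853
shift cm [1.480e-01 2.000e-03 2.705e+00]
spin 0.0005
t 5.72 pos [ 0.5116 -0.0737  0.0951] yawx 178.93 tilt [ 0.0212  0.006  -0.9998] F [0.28 0.83 0.69] open 0.0853
shift cm [1.480e-01 2.000e-03 2.705e+00]
spin 0.0005
```

```bash
python3 -m creep '[{"claw":0,"x":0.1,"y":0,"z":1.4,"spin":0},{"claw":0,"x":0.03,"y":0,"z":1.2,"spin":0},{"claw":0.2,"x":0,"y":0,"z":0,"spin":0}]' 40;python3 d.py 0.5107 -0.0735 0.068 178.9
```

```text
time_s: 6.1
position: [0.5113, -0.0733, 0.0682]
eef_rot: [0.029, 3.119, 0.01]
contact_force: [-0.2, -0.0, -0.5]
opening: 0.0697
t 6.1 pos [ 0.5113 -0.0733  0.0682] yawx 178.94 tilt [ 0.0229  0.0065 -0.9997] F [-0.18 -0.03 -0.52] open 0.0697
shift cm [ 0.063 -0.021  0.015]
spin 0.0007
```

```bash
python3 -m creep '[{"claw":1,"x":0,"y":0,"z":0,"spin":0},{"claw":1,"x":0,"y":0,"z":0,"spin":0},{"claw":1,"x":0,"y":0,"z":0,"spin":0},{"claw":1,"x":0,"y":0,"z":0,"spin":0}]' 50;python3 d.py 0.5107 -0.0735 0.068 178.9;python3 - <<'E'
from h import *
save('wrist','w3')
E
```

```text
time_s: 6.6
position: [0.5125, -0.0737, 0.0698]
eef_rot: [0.029, 3.117, 0.01]
contact_force: [-0.4, 0.3, -1.9]
opening: 0.0284
t 6.6 pos [ 0.5125 -0.0737  0.0698] yawx 178.92 tilt [ 0.0249  0.0064 -0.9997] F [-0.41  0.27 -1.91] open 0.0284
shift cm [0.181 0.018 0.18 ]
spin 0.0004
```

View pics/w3.png

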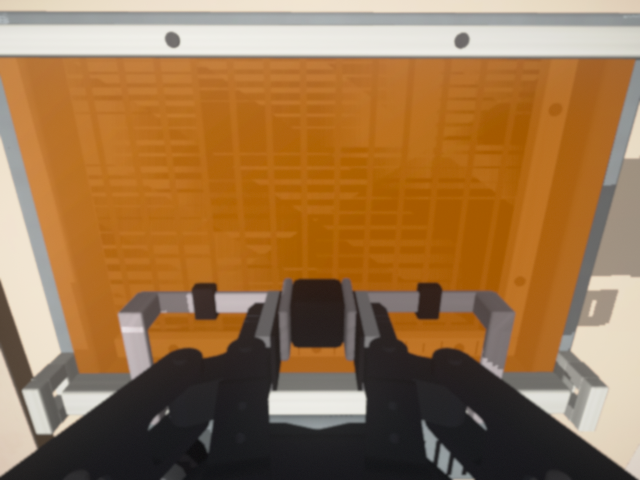

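```bash
python3 - <<'E'
from h import *
for cam,u,v in [('top',187,266),('side',512,287),('top',297,271),('top',182,290),('top',189,318)]: print(cam,u,v,at_z(get_calibration(cam),u,v,0.005).round(3))
E
python3 -m creep '[{"claw":1,"x":0,"y":0,"z":-0.8,"spin":0},{"claw":1,"x":0,"y":0,"z":-1.2,"spin":0},{"claw":1,"x":0,"y":0,"z":-1.5,"spin":0},{"claw":1,"x":0,"y":0,"z":-2,"spin":0},{"claw":1,"x":0,"y":0,"z":-2,"spin":0},{"claw":1,"x":0,"y":0,"z":0,"spin":0}]';python3 d.py 0.505 0.42 0.15 178.9;python3 - <<'E'
from h import *
save('wrist','w4')
E
```

```text
top 187 266 [0.62  0.573 0.005]
side 512 287 [0.621 0.584 0.005]
top 297 271 [0.432 0.205 0.005]
top 182 290 [0.532 0.619 0.005]
top 189 318 [0.415 0.628 0.005]
time_s: 7.4
position: [0.5103, -0.0747, 0.1503]
eef_rot: [0.03, 3.116, 0.01]
contact_force: [0.2, -0.4, -3.2]
opening: 0.0285
t 7.4 pos [ 0.5103 -0.0747  0.1503] yawx 178.88 tilt [ 0.0253  0.0062 -0.9997] F [ 0.16 -0.45 -3.18] open 0.0285
shift cm [ 1.5   49.444  0.324]
spin -0.0004
```

View pics/w4.png

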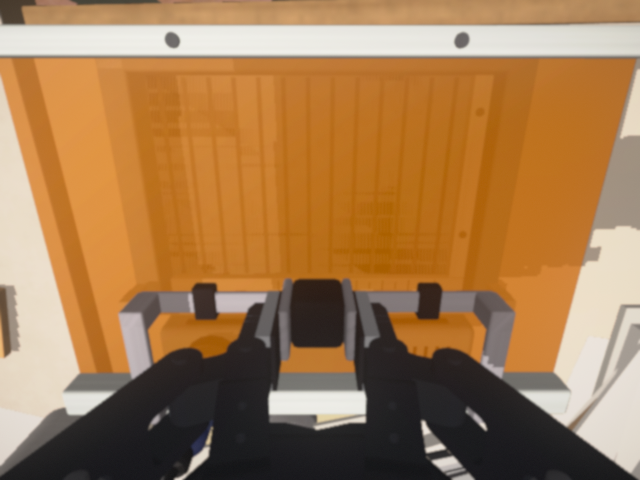

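```bash
python3 -m creep '[{"claw":1,"x":0.15,"y":3,"z":0,"spin":0},{"claw":1,"x":0.2,"y":5,"z":0,"spin":0},{"claw":1,"x":0.2,"y":5,"z":0,"spin":0},{"claw":1,"x":0.2,"y":5,"z":0,"spin":0},{"claw":1,"x":0.2,"y":5,"z":0,"spin":0},{"claw":1,"x":0.2,"y":5,"z":0,"spin":0},{"claw":1,"x":0.2,"y":5,"z":0,"spin":0},{"claw":1,"x":0.2,"y":5,"z":0,"spin":0},{"claw":1,"x":0.2,"y":5,"z":0,"spin":0},{"claw":1,"x":0.2,"y":3,"z":0,"spin":0},{"claw":1,"x":0,"y":1,"z":0,"spin":0},{"claw":1,"x":0,"y":0,"z":0,"spin":0}]';python3 d.py 0.495 0.42 0.017 178.9;python3 - <<'E'
from h import *
save('wrist','w5')
save('top','top5')
E
```

```text
time_s: 8.95
position: [0.4944, 0.4062, 0.1387]
eef_rot: [0.038, 3.132, -0.004]
contact_force: [-0.2, -0.9, -3.0]
opening: 0.0281
t 8.95 pos [0.4944 0.4062 0.1387] yawx 178.62 tilt [ 0.0096 -0.0028 -1.    ] F [-0.16 -0.95 -3.  ] open 0.0281
shift cm [ 0.089  1.417 12.162]
spin -0.0049
```

View pics/w5.png

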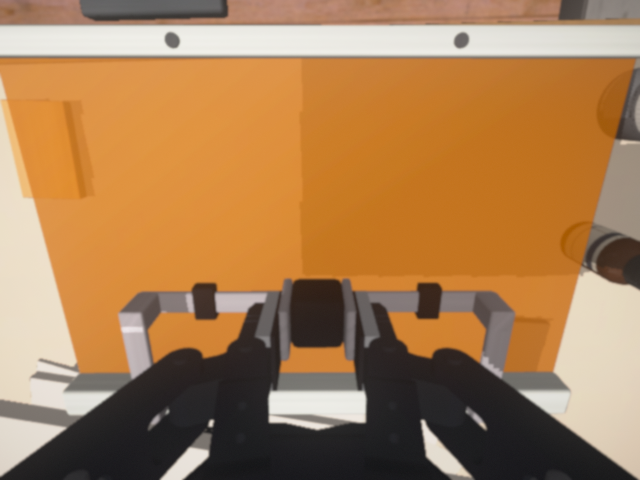

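View pics/top5.png

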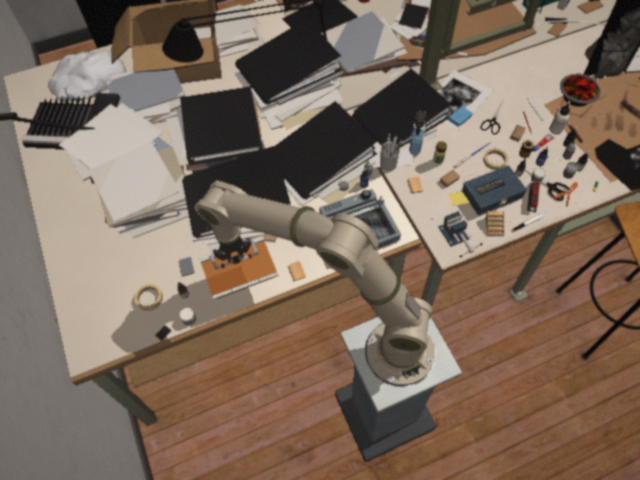

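```bash
python3 -m creep '[{"claw":1,"x":0,"y":0.7,"z":2.5,"spin":0},{"claw":1,"x":0,"y":0.6,"z":3.5,"spin":0},{"claw":1,"x":0,"y":0,"z":2.5,"spin":0},{"claw":1,"x":0,"y":0,"z":1.5,"spin":0},{"claw":1,"x":0,"y":0,"z":0.8,"spin":0},{"claw":1,"x":0,"y":0,"z":0.2,"spin":0}]';python3 d.py 0.495 0.42 0.015 178.9
```

```text
time_s: 9.8
position: [0.5029, 0.4089, 0.03]
eef_rot: [0.061, 3.125, -0.003]
contact_force: [-0.2, 1.2, -2.7]
opening: 0.028
t 9.8 pos [0.5029 0.4089 0.03  ] yawx 177.77 tilt [ 0.0158 -0.0024 -0.9999] F [-0.22  1.18 -2.74] open 0.028
shift cm [0.853 1.083 1.483]
spin -0.0197
```

```bash
python3 -m creep '[{"claw":1,"x":0.2,"y":0,"z":0.7,"spin":0},{"claw":1,"x":0,"y":0,"z":0.5,"spin":0},{"claw":1,"x":0,"y":0,"z":0.3,"spin":0},{"claw":1,"x":0,"y":0,"z":0.2,"spin":0},{"claw":1,"x":0,"y":0,"z":0,"spin":0}]';python3 d.py 0.495 0.42 0.015 178.9
```

```text
time_s: 10.42
position: [0.5023, 0.4102, 0.0152]
eef_rot: [0.06, 3.122, 0.002]
contact_force: [-0.9, -0.2, -2.0]
opening: 0.0282
t 10.43 pos [0.5023 0.4102 0.0152] yawx 177.78 tilt [ 1.880e-02  8.000e-04 -9.998e-01] F [-0.89 -0.22 -1.95] open 0.0282
shift cm [0.77  0.955 0.009]
spin -0.0195
```

Nearly down; a little more and open.

```bash
python3 -m creep '[{"claw":1,"x":0,"y":0,"z":0.15,"spin":0},{"claw":1,"x":0,"y":0,"z":0.1,"spin":0}]';python3 d.py 0.495 0.42 0.015 178.9;python3 -m creep '[{"claw":0.3,"x":0,"y":0,"z":0,"spin":0},{"claw":0.2,"x":0,"y":0,"z":0,"spin":0},{"claw":0.0,"x":0,"y":0,"z":0,"spin":0},{"claw":0.0,"x":0,"y":0,"z":-1.5,"spin":0},{"claw":0.0,"x":0,"y":0,"z":-3,"spin":0},{"claw":0.0,"x":0,"y":0,"z":-5,"spin":0},{"claw":0.0,"x":0,"y":0,"z":-5,"spin":0},{"claw":0.0,"x":0,"y":0,"z":0,"spin":0}]';python3 d.py 0.42 0.2 0.15 178.9;python3 - <<'E'
from h import *
save('wrist','w6')
E
```

```text
time_s: 10.68
position: [0.5026, 0.4105, 0.0147]
eef_rot: [0.06, 3.122, 0.003]
contact_force: [-4.3, -3.6, 8.3]
opening: 0.0285
t 10.68 pos [0.5026 0.4105 0.0147] yawx 177.79 tilt [ 0.0194  0.0018 -0.9998] F [-4.33 -3.6   8.32] open 0.0285
shift cm [ 0.799  0.92  -0.041]
spin -0.0193
time_s: 11.68
position: [0.501, 0.411, 0.1693]
eef_rot: [0.061, 3.117, 0.009]
contact_force: [0.5, 0.5, 0.4]
opening: 0.0854
t 11.68 pos [0.501  0.411  0.1693] yawx 177.77 tilt [ 0.0238  0.0053 -0.9997] F [0.55 0.54 0.37] open 0.0854
shift cm [  7.319 -21.409   1.627]
spin -0.0197
```

View pics/w6.png

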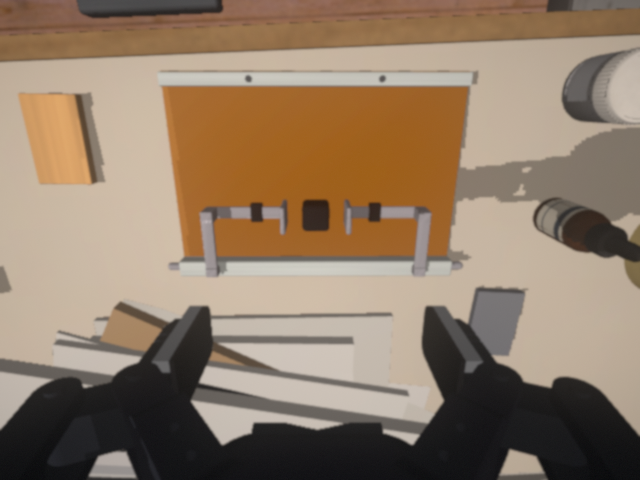

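```bash
cat > blank.py <<'E'
import sys
from h import *
# segment bright orange-ish wood near given pixel in wrist pic; print rect
name=sys.argv[1]; u0,v0=float(sys.argv[2]),float(sys.argv[3]); z=float(sys.argv[4]) if len(sys.argv)>4 else .009
c=get_calibration('wrist'); im=save('wrist',name)
for l in ['blank_a_mid']:
    for r in nets.mark_of('wrist',l)[:4]:
        v,u=r['at'][0]*480,r['at'][1]*640
        print('mark',round(r['score'],2),(round(u),round(v)),at_z(c,u,v,z-.0045).round(4))
    for r in nets.trace('wrist',l)[:4]:
        m=r['region'].astype(np.uint8); cnt=max(cv2.findContours(m,0,2)[0],key=cv2.contourArea)
        pts=np.array([at_z(c,u,v,z)[:2] for u,v in cnt[:,0]],np.float32)
        print('trace',round(r['score'],2),(np.array(r['rect'][:2])*[640,480]).round(),cv2.minAreaRect(pts*1000))
hsv=cv2.cvtColor(im,cv2.COLOR_RGB2HSV)
m=((hsv[...,0]>=10)&(hsv[...,0]<=24)&(hsv[...,1]>90)&(hsv[...,2]>170)).astype(np.uint8)
n,lab,st,ce=cv2.connectedComponentsWithStats(m)
for i in range(1,n):
    if st[i,4]>300:
        cnt=max(cv2.findContours((lab==i).astype(np.uint8),0,2)[0],key=cv2.contourArea)
        pts=np.array([at_z(c,u,v,z)[:2] for u,v in cnt[:,0]],np.float32)
        print('hsv',ce[i].round(),st[i,4],cv2.minAreaRect(pts*1000))
E
python3 d.py 0.435 0.205 0.15 178.9
python3 -m creep '[{"claw":0,"x":1.5,"y":-4.2,"z":0.4,"spin":0},{"claw":0,"x":1.5,"y":-4.2,"z":0.4,"spin":0},{"claw":0,"x":1.5,"y":-4.2,"z":0.4,"spin":0},{"claw":0,"x":1.5,"y":-4.2,"z":0.4,"spin":0},{"claw":0,"x":0.2,"y":-3.0,"z":0.4,"spin":0},{"claw":0,"x":0,"y":0,"z":0,"spin":0},{"claw":0,"x":0,"y":0,"z":0,"spin":0}]';python3 d.py 0.435 0.205 0.15 178.9; python3 blank.py w7 0 0
```

```text
t 11.72 pos [0.5    0.4103 0.1668] yawx 177.77 tilt [ 0.021   0.0028 -0.9998] F [ 0.06  1.45 -0.23] open 0.0855
shift cm [  5.736 -20.774   1.484]
spin -0.0196
time_s: 12.6
position: [0.4251, 0.208, 0.1397]
eef_rot: [0.059, 3.126, -0.001]
contact_force: [0.1, -0.2, -0.1]
opening: 0.0854
t 12.6 pos [0.4251 0.208  0.1397] yawx 177.84 tilt [ 1.460e-02 -8.000e-04 -9.999e-01] F [ 0.06 -0.16 -0.08] open 0.0854
shift cm [-1.011 -0.258 -1.015]
spin -0.0185
mark 0.43 (104, 381) [0.5713 0.0045 0.0045]
hsv [315. 232.] 4634 ((433.2271728515625, 205.70166015625), (43.39750671386719, 69.43694305419922), 87.02191925048828)
```

View pics/w7.png

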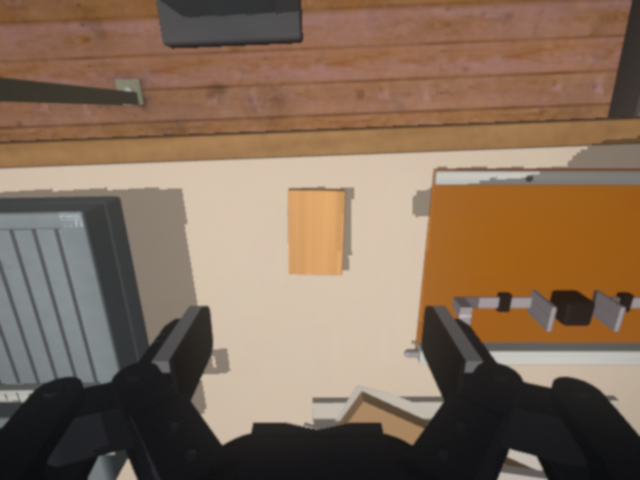

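```bash
python3 d.py 0.4332 0.2057 0.03 177.0
python3 -m creep '[{"claw":0.2,"x":-0.8,"y":-0.2,"z":2.8,"spin":0.015},{"claw":0.25,"x":0,"y":0,"z":3,"spin":0},{"claw":0.25,"x":0,"y":0,"z":3,"spin":0},{"claw":0.25,"x":0,"y":0,"z":1,"spin":0},{"claw":0.25,"x":0,"y":0,"z":0.0,"spin":0}]';python3 d.py 0.4332 0.2057 0.01 177.0
python3 - <<'E'
from h import *
save('wrist','w8')
E
```

```text
t 12.75 pos [0.4254 0.2083 0.1398] yawx 177.89 tilt [ 0.0149 -0.0011 -0.9999] F [ 1.26 -0.16 -0.81] open 0.0856
shift cm [-0.625 -0.227 10.987]
spin 0.0155
time_s: 13.38
position: [0.4366, 0.2106, 0.0401]
eef_rot: [0.072, 3.123, 0.001]
contact_force: [-0.8, 0.2, 0.2]
opening: 0.0641
t 13.38 pos [0.4366 0.2106 0.0401] yawx 177.35 tilt [ 1.740e-02  1.000e-04 -9.998e-01] F [-0.78  0.2   0.24] open 0.0641
shift cm [ 0.365 -0.506  3.002]
spin 0.006
```

View pics/w8.png

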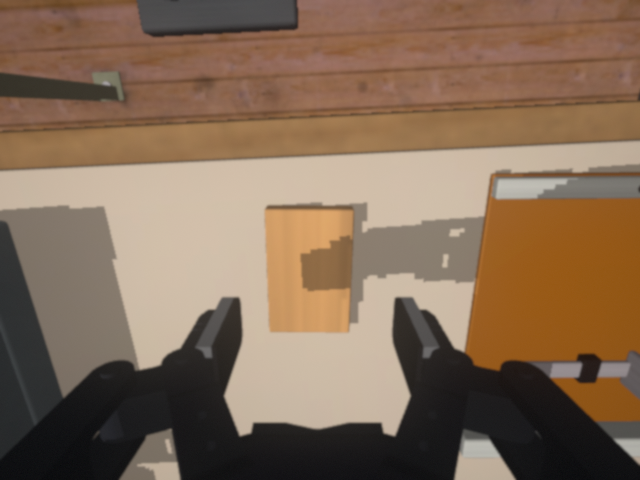

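```bash
python3 -m creep '[{"claw":0.25,"x":0.35,"y":-0.5,"z":1.5,"spin":0.006},{"claw":0.3,"x":0,"y":0,"z":1.0,"spin":0},{"claw":0.3,"x":0,"y":0,"z":0.5,"spin":0},{"claw":0.3,"x":0,"y":0,"z":0.3,"spin":0.0}]';python3 d.py 0.4332 0.2057 0.0 177.0
```

```text
time_s: 13.92
position: [0.4349, 0.2066, 0.0075]
eef_rot: [0.082, 3.119, 0.006]
contact_force: [-0.2, 0.0, -0.0]
opening: 0.0599
t 13.93 pos [0.4349 0.2066 0.0075] yawx 176.98 tilt [ 0.0212  0.0032 -0.9998] F [-0.16  0.01 -0.04] open 0.0599
shift cm [ 0.177 -0.101  0.743]
spin -0.0003
```

```bash
python3 -m creep '[{"claw":0.35,"x":0.15,"y":-0.1,"z":0.4,"spin":0},{"claw":0.35,"x":0,"y":0,"z":0.3,"spin":0},{"claw":0.35,"x":0,"y":0,"z":0.1,"spin":0.0}]';python3 d.py 0.4332 0.2057 0.0 177.0
```

```text
time_s: 14.3
position: [0.4336, 0.2058, -0.001]
eef_rot: [0.082, 3.119, 0.006]
contact_force: [-0.2, 0.2, -0.3]
opening: 0.0551
t 14.3 pos [ 0.4336  0.2058 -0.001 ] yawx 176.98 tilt [ 0.0214  0.0034 -0.9998] F [-0.17  0.23 -0.34] open 0.0551
shift cm [ 0.035 -0.009 -0.097]
spin -0.0003
```

```bash
python3 -m creep '[{"claw":0.45,"x":0,"y":0,"z":0.1,"spin":0},{"claw":0.7,"x":0,"y":0,"z":0,"spin":0},{"claw":0.8,"x":0,"y":0,"z":0,"spin":0.0},{"claw":0.8,"x":0,"y":0,"z":0,"spin":0.0}]' 25;python3 d.py 0.4332 0.2057 0.0 177.0;  python3 - <<'E'
from h import *
save('wrist','w9')
E
```

```text
time_s: 14.8
position: [0.4339, 0.2059, -0.0015]
eef_rot: [0.082, 3.119, 0.007]
contact_force: [0.5, -0.0, 0.2]
opening: 0.0432
t 14.8 pos [ 0.4339  0.2059 -0.0015] yawx 176.98 tilt [ 0.0218  0.0038 -0.9998] F [ 0.48 -0.04  0.19] open 0.0432
shift cm [ 0.062 -0.024 -0.149]
spin -0.0004
```

View pics/w9.png

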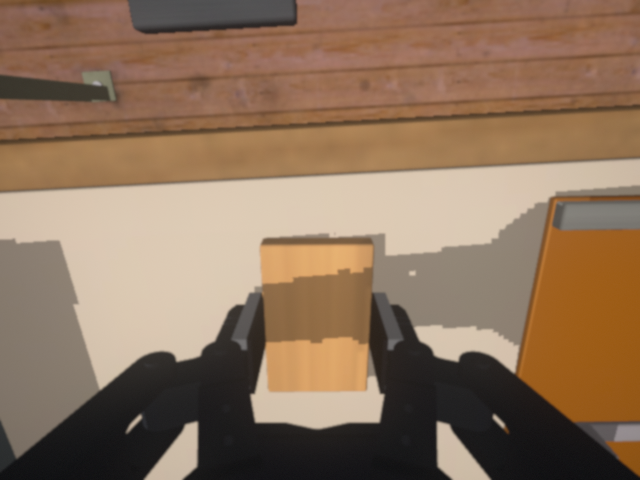

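```bash
python3 -m creep '[{"claw":0.8,"x":0,"y":0,"z":-1.5,"spin":0},{"claw":0.8,"x":0,"y":0,"z":-4,"spin":0},{"claw":0.8,"x":0,"y":0,"z":-4,"spin":0},{"claw":0.8,"x":0,"y":0,"z":-3,"spin":0},{"claw":0.8,"x":-1.4,"y":-4,"z":0,"spin":-0.015},{"claw":0.8,"x":-1.4,"y":-4,"z":0,"spin":-0.015},{"claw":0.8,"x":-1.4,"y":-4,"z":0,"spin":0},{"claw":0.8,"x":-1.4,"y":-4,"z":0,"spin":0},{"claw":0.8,"x":-1.4,"y":-3,"z":0,"spin":0},{"claw":0.8,"x":0,"y":0,"z":0,"spin":0},{"claw":0.8,"x":0,"y":0,"z":0,"spin":0}]' ;python3 d.py 0.5124 -0.016 0.12 178.9;  python3 - <<'E'
from h import *
save('wrist','w10')
print(get_calibration('wrist'))
E
```

```text
time_s: 16.23
position: [0.4985, 0.0083, 0.1391]
eef_rot: [0.032, 3.109, 0.013]
contact_force: [-0.6, 0.1, -0.8]
opening: 0.0434
t 16.23 pos [0.4985 0.0083 0.1391] yawx 178.8 tilt [ 0.0322  0.0083 -0.9994] F [-0.62  0.09 -0.78] open 0.0434
shift cm [-1.377 -2.423  1.934]
spin -0.0018
{'fx': 365.5866337001226, 'fy': 365.5866337001226, 'cx': 316.9087920560438, 'cy': 236.86909150593277, 'xyz': array([0.41358375, 0.00807374, 0.27933446]), 'attitude': array([2.05792511, 2.01073817, 0.36261295])}
```

View pics/w10.png

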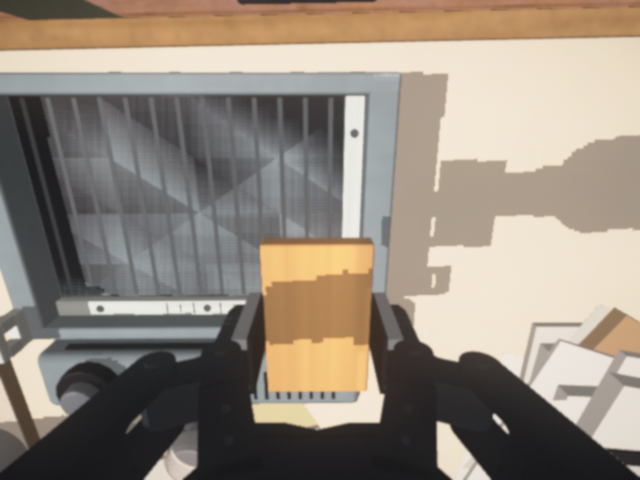

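Run:
```python
from h import *
im=cv2.imread('pics/w10.png'); cv2.imwrite('pics/w10z.png',cv2.resize(im[60:330,0:420],None,fx=1.9,fy=1.9,interpolation=cv2.INTER_CUBIC))
c=get_calibration('wrist')
for n,u,v,z in [('LF front',346,96,.038),('LF back',342,238,.038),('BF right',58,297,.038),('BF left',245,297,.038),('rim corner outer',400,73,.055),('rim front left',0,73,.055)]: print(n,at_z(c,u,v,z).round(4))
```

```text
LF front [0.4092 0.0283 0.038 ]
LF back [0.5024 0.026  0.038 ]
BF right [ 0.5437 -0.1846  0.038 ]
BF left [ 0.5474 -0.0463  0.038 ]
rim corner outer [0.398  0.0572 0.055 ]
rim front left [ 0.3934 -0.1662  0.055 ]
```

View pics/w10z.png

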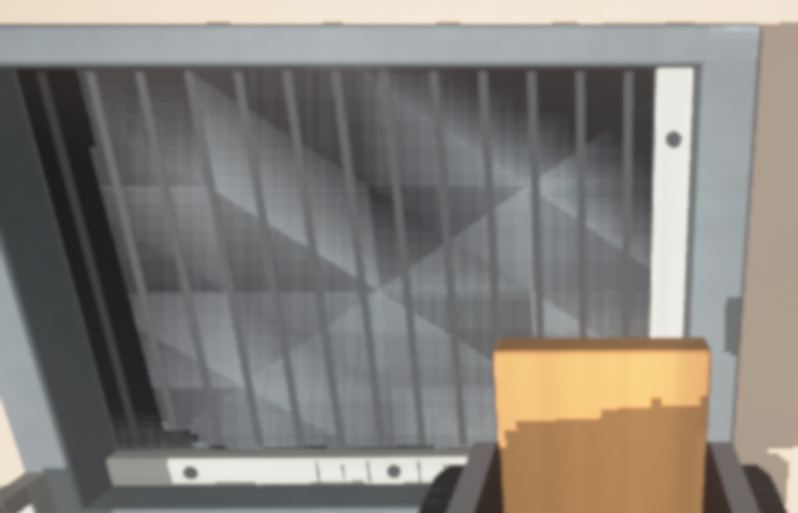

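```bash
python3 d.py 0.51 -0.018 0.045 178.9; python3 -m creep '[{"claw":0.8,"x":-1.0,"y":-1.6,"z":1.5,"spin":0},{"claw":0.8,"x":0,"y":-1.0,"z":2.5,"spin":0},{"claw":0.8,"x":0,"y":0,"z":2.5,"spin":0},{"claw":0.8,"x":0,"y":0,"z":1.5,"spin":0},{"claw":0.8,"x":0,"y":0,"z":0,"spin":0}]' ;python3 d.py 0.51 -0.018 0.0295 178.9
```

```text
t 16.27 pos [0.4986 0.0083 0.1391] yawx 178.8 tilt [ 0.0324  0.0082 -0.9994] F [-0.35 -0.37 -0.26] open 0.0434
shift cm [-0.894 -2.691  9.425]
spin -0.0017
time_s: 16.9
position: [0.5109, -0.0108, 0.0585]
eef_rot: [0.016, 3.108, 0.019]
contact_force: [0.4, -0.5, -1.1]
opening: 0.0433
t 16.9 pos [ 0.5109 -0.0108  0.0585] yawx 179.39 tilt [ 0.0336  0.0117 -0.9994] F [ 0.42 -0.54 -1.14] open 0.0433
shift cm [ 0.183 -0.759  2.891]
spin 0.0086
```

```bash
python3 -m creep '[{"claw":0.8,"x":0.15,"y":-0.76,"z":0,"spin":0.009},{"claw":0.8,"x":0,"y":0,"z":1.3,"spin":0},{"claw":0.8,"x":0,"y":0,"z":0.9,"spin":0},{"claw":0.8,"x":0,"y":0,"z":0.3,"spin":0}]' ;python3 d.py 0.51 -0.018 0.0295 178.9
```

```text
time_s: 17.4
position: [0.5117, -0.0178, 0.034]
eef_rot: [0.029, 3.104, 0.02]
contact_force: [0.3, -0.3, -1.0]
opening: 0.0431
t 17.4 pos [ 0.5117 -0.0178  0.034 ] yawx 178.9 tilt [ 0.0373  0.0127 -0.9992] F [ 0.29 -0.29 -1.01] open 0.0431
shift cm [ 0.186 -0.028  0.448]
spin -0.0001
```

```bash
python3 -m creep '[{"claw":0.8,"x":0.15,"y":0,"z":0.3,"spin":0},{"claw":0.8,"x":0,"y":0,"z":0.2,"spin":0},{"claw":0.8,"x":0,"y":0,"z":0.1,"spin":0}]' ;python3 d.py 0.51 -0.018 0.0295 178.9
```

```text
time_s: 17.77
position: [0.5103, -0.0178, 0.0285]
eef_rot: [0.03, 3.105, 0.021]
contact_force: [-9.2, 0.9, 22.5]
opening: 0.0436
t 17.77 pos [ 0.5103 -0.0178  0.0285] yawx 178.88 tilt [ 0.0367  0.0132 -0.9992] F [-9.24  0.88 22.5 ] open 0.0436
shift cm [ 0.022 -0.016 -0.104]
spin -0.0003
```

```bash
python3 -m creep '[{"claw":0.45,"x":0,"y":0,"z":-0.1,"spin":0},{"claw":0.4,"x":0,"y":0,"z":-0.05,"spin":0},{"claw":0.36,"x":0,"y":0,"z":-1,"spin":0},{"claw":0.36,"x":0,"y":0,"z":-2.5,"spin":0},{"claw":0.3,"x":0,"y":0,"z":-4,"spin":0},{"claw":0.2,"x":0,"y":0,"z":0,"spin":0}]' ;python3 d.py 0.51 -0.018 0.0295 178.9; python3 blank.py w11 0 0 0.039
```

```text
time_s: 18.52
position: [0.5079, -0.0192, 0.1091]
eef_rot: [0.031, 3.103, 0.02]
contact_force: [1.2, 0.3, 0.3]
opening: 0.0681
t 18.52 pos [ 0.5079 -0.0192  0.1091] yawx 178.85 tilt [ 0.038   0.0128 -0.9992] F [1.25 0.3  0.35] open 0.0681
shift cm [0.091 0.013 7.961]
spin -0.0008
hsv [259.   7.] 7537 ((378.48162841796875, -30.739456176757812), (268.6911315917969, 7.687265872955322), 88.99876403808594)
hsv [317. 249.] 7322 ((509.9230041503906, -18.620027542114258), (43.67087936401367, 69.96095275878906), 89.12805938720703)
```

View pics/w11.png

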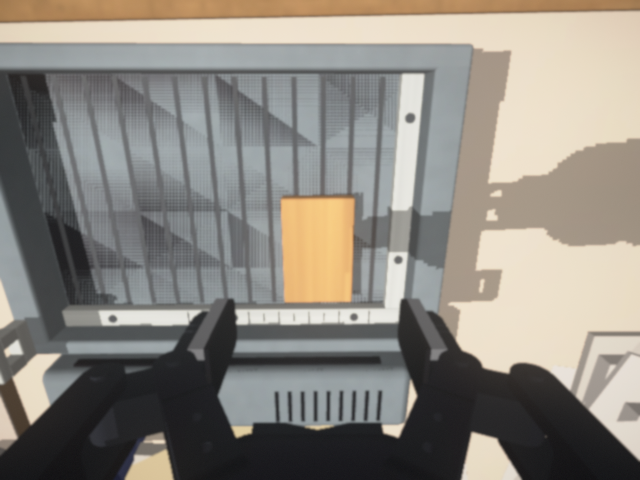

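```bash
python3 - <<'E'
from h import *
c=get_calibration('wrist')
for n,u,v,z in [('LF front',402,75,.038),('LF back',385,307,.038),('BF right',64,308,.038),('BF left',385,307,.038),('blank bl',285,302,.039),('blank br',352,303,.039)]: print(n,at_z(c,u,v,z).round(4))
E
python3 d.py 0.511 -0.066 0.1 178.9
python3 -m creep '[{"claw":1,"x":-0.3,"y":-2.5,"z":0,"spin":0},{"claw":1,"x":0,"y":-2.2,"z":0,"spin":0},{"claw":1,"x":0,"y":0,"z":2,"spin":0},{"claw":1,"x":0,"y":0,"z":2,"spin":0},{"claw":1,"x":0,"y":0,"z":1.2,"spin":0},{"claw":1,"x":0,"y":0,"z":0,"spin":0}]' 40 ;python3 d.py 0.511 -0.066 0.034 178.9
```

```text
LF front [0.4068 0.0277 0.038 ]
LF back [0.5452 0.0248 0.038 ]
BF right [ 0.5402 -0.1821  0.038 ]
BF left [0.5452 0.0248 0.038 ]
blank bl [ 0.5391 -0.0399  0.039 ]
blank br [0.541  0.0031 0.039 ]
t 18.68 pos [ 0.5054 -0.0188  0.1053] yawx 178.89 tilt [ 0.0316  0.0121 -0.9994] F [-0.41  0.1  -1.34] open 0.0684
shift cm [-0.637 -4.718  0.495]
spin -0.0002
time_s: 19.42
position: [0.505, -0.0662, 0.0458]
eef_rot: [0.029, 3.12, 0.017]
contact_force: [0.3, 0.1, 0.1]
opening: 0.0
t 19.43 pos [ 0.505  -0.0662  0.0458] yawx 178.93 tilt [ 0.0214  0.0108 -0.9997] F [0.34 0.1  0.1 ] open 0.0
shift cm [-0.578  0.018  1.195]
spin 0.0005
```

```bash
python3 -m creep '[{"claw":1,"x":-0.3,"y":0,"z":0.8,"spin":0},{"claw":1,"x":0,"y":0.3,"z":0.3,"spin":0},{"claw":1,"x":0,"y":0.8,"z":0,"spin":0}]' ;python3 d.py 0.509 -0.034 0.034 178.9
```

```text
time_s: 19.8
position: [0.5094, -0.055, 0.0352]
eef_rot: [0.03, 3.119, 0.017]
contact_force: [-0.3, -0.1, 0.3]
opening: -0.0002
t 19.8 pos [ 0.5094 -0.055   0.0352] yawx 178.89 tilt [ 0.0228  0.0106 -0.9997] F [-0.33 -0.14  0.28] open -0.0002
shift cm [0.079 2.098 0.142]
spin -0.0002
```

```bash
python3 -m creep '[{"claw":1,"x":0,"y":0.6,"z":0.05,"spin":0},{"claw":1,"x":0,"y":0.6,"z":0,"spin":0},{"claw":1,"x":0,"y":0.4,"z":0,"spin":0},{"claw":1,"x":0,"y":0.2,"z":0,"spin":0}]' ;python3 d.py 0.509 -0.033 0.034 178.9
python3 - <<'E'
from h import *
save('wrist','w12')
E
```

```text
time_s: 20.3
position: [0.5103, -0.0342, 0.0357]
eef_rot: [0.027, 3.117, 0.018]
contact_force: [-0.2, 0.7, -0.7]
opening: -0.0003
t 20.3 pos [ 0.5103 -0.0342  0.0357] yawx 179.02 tilt [ 0.0241  0.0115 -0.9996] F [-0.22  0.68 -0.66] open -0.0003
shift cm [0.136 0.114 0.166]
spin 0.002
```

View pics/w12.png

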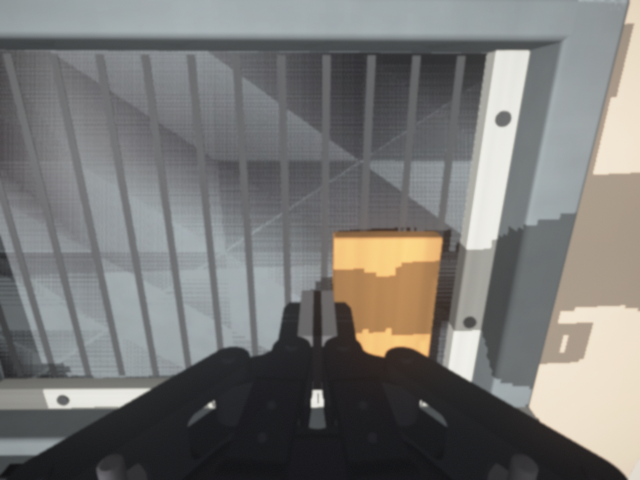

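```bash
python3 -m creep '[{"claw":1,"x":0,"y":0.4,"z":0.1,"spin":0},{"claw":1,"x":0,"y":0.3,"z":0.05,"spin":0},{"claw":1,"x":0,"y":0.2,"z":0,"spin":0},{"claw":1,"x":0,"y":0.1,"z":0,"spin":0}]' ;python3 d.py 0.509 -0.033 0.034 178.9
```

```text
time_s: 20.85
position: [0.5105, -0.0239, 0.0342]
eef_rot: [0.028, 3.117, 0.018]
contact_force: [-0.8, -1.7, -0.5]
opening: 0.0006
t 20.85 pos [ 0.5105 -0.0239  0.0342] yawx 178.98 tilt [ 0.0242  0.0112 -0.9996] F [-0.79 -1.67 -0.5 ] open 0.0006
shift cm [ 0.138 -0.914  0.007]
spin 0.0013
```

```bash
python3 -m creep '[{"claw":1,"x":0,"y":0.2,"z":0,"spin":0},{"claw":1,"x":0,"y":0.2,"z":0,"spin":0}]' ;python3 d.py 0.509 -0.033 0.034 178.9;python3 - <<'E'
from h import *
save('wrist','w13')
E
```

```text
time_s: 21.1
position: [0.5105, -0.0237, 0.0343]
eef_rot: [0.033, 3.117, 0.011]
contact_force: [0.2, -6.5, -0.4]
opening: 0.0
t 21.1 pos [ 0.5105 -0.0237  0.0343] yawx 178.79 tilt [ 0.0245  0.007  -0.9997] F [ 0.2  -6.48 -0.43] open 0.0
shift cm [ 0.131 -0.932  0.02 ]
spin -0.002
```

View pics/w13.png

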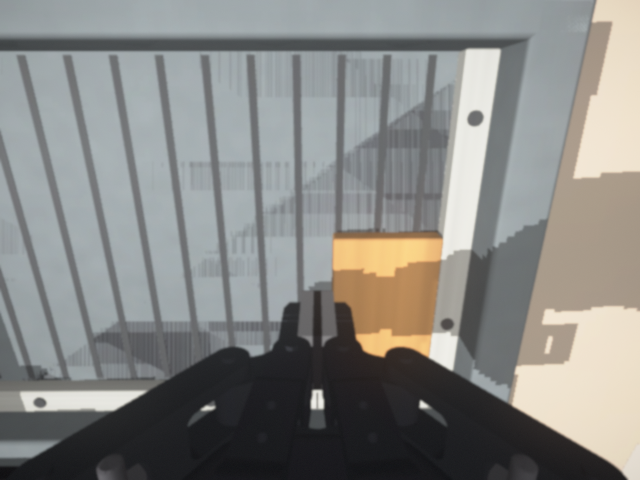

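```bash
python3 -m creep '[{"claw":1,"x":0,"y":-0.5,"z":-0.2,"spin":0},{"claw":1,"x":2,"y":-0.5,"z":-1.5,"spin":0},{"claw":1,"x":3,"y":1.5,"z":-0.5,"spin":0},{"claw":1,"x":1.7,"y":2,"z":0,"spin":0},{"claw":1,"x":0,"y":0,"z":0,"spin":0}]' ;python3 d.py 0.447 0.004 0.0345 178.8
```

```text
time_s: 21.78
position: [0.442, 0.0025, 0.0558]
eef_rot: [0.035, 3.116, 0.013]
contact_force: [-0.1, 0.2, 0.2]
opening: 0.0
t 21.77 pos [0.442  0.0025 0.0558] yawx 178.71 tilt [ 0.025   0.008  -0.9997] F [-0.12  0.24  0.19] open 0.0
shift cm [-0.438  0.145  2.148]
spin -0.0016
```

```bash
python3 -m creep '[{"claw":1,"x":0,"y":0.15,"z":1.5,"spin":0},{"claw":1,"x":0,"y":0,"z":0.6,"spin":0},{"claw":1,"x":-0.8,"y":0,"z":0,"spin":0},{"claw":1,"x":-0.5,"y":0,"z":0,"spin":0},{"claw":1,"x":-0.3,"y":0,"z":0,"spin":0}]' ;python3 d.py 0.465 0.004 0.0345 178.8;python3 - <<'E'
from h import *
save('wrist','w14')
E
```

```text
time_s: 22.4
position: [0.4614, 0.0018, 0.0336]
eef_rot: [0.038, 3.116, 0.011]
contact_force: [0.1, 0.6, 0.6]
opening: -0.0
t 22.4 pos [0.4614 0.0018 0.0336] yawx 178.58 tilt [ 0.0257  0.0065 -0.9996] F [0.1  0.61 0.62] open -0.0
shift cm [-0.358  0.228 -0.076]
spin -0.0038
```

View pics/w14.png

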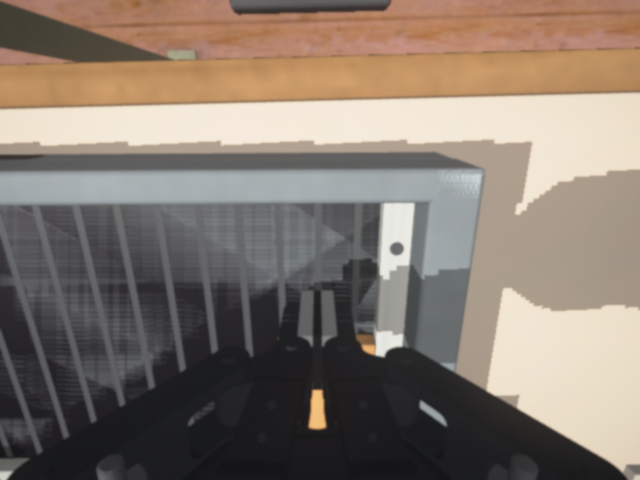

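```bash
python3 -m creep '[{"claw":1,"x":-0.4,"y":0.15,"z":0,"spin":0},{"claw":1,"x":-0.3,"y":0,"z":0,"spin":0},{"claw":1,"x":-0.2,"y":0,"z":0,"spin":0}]' ;python3 d.py 0.465 0.004 0.0345 178.8
```

```text
time_s: 22.82
position: [0.4712, 0.0033, 0.0342]
eef_rot: [0.038, 3.115, 0.011]
contact_force: [-6.2, -1.9, 1.7]
opening: 0.0001
t 22.82 pos [0.4712 0.0033 0.0342] yawx 178.59 tilt [ 0.026   0.0068 -0.9996] F [-6.23 -1.93  1.69] open 0.0001
shift cm [ 0.623  0.055 -0.047]
spin -0.0036
```

```bash
python3 -m creep '[{"claw":1,"x":-0.2,"y":0,"z":0,"spin":0},{"claw":1,"x":-0.1,"y":0,"z":0,"spin":0}]' ;python3 d.py 0.465 0.004 0.0345 178.8; python3 -m creep '[{"claw":1,"x":1,"y":0,"z":0,"spin":0},{"claw":1,"x":1,"y":0,"z":-3,"spin":0},{"claw":0,"x":-1,"y":0,"z":-4.5,"spin":0},{"claw":0,"x":-2,"y":-2,"z":-4.5,"spin":0},{"claw":0,"x":0,"y":0,"z":0,"spin":0}]'; python3 blank.py w15 0 0 0.039
```

```text
time_s: 23.08
position: [0.4711, 0.0033, 0.0334]
eef_rot: [0.038, 3.122, 0.012]
contact_force: [-4.4, -0.1, 3.1]
opening: -0.0
t 23.07 pos [0.4711 0.0033 0.0334] yawx 178.59 tilt [ 0.0193  0.0073 -0.9998] F [-4.35 -0.08  3.1 ] open -0.0
shift cm [ 0.609  0.057 -0.117]
spin -0.0036
time_s: 23.7
position: [0.4765, -0.0185, 0.1565]
eef_rot: [0.038, 3.121, 0.011]
contact_force: [-0.7, 0.7, -0.8]
opening: 0.0542
hsv [360.  53.] 26732 ((354.00927734375, -14.314498901367188), (416.6944885253906, 44.515506744384766), 89.9519271850586)
hsv [226.  19.] 780 ((337.98077392578125, -59.38580322265625), (76.50199127197266, 11.357564926147461), 88.65081024169922)
hsv [346. 272.] 4527 ((515.1867065429688, 3.0696449279785156), (43.299800872802734, 68.46190643310547), 88.60745239257812)
hsv [628. 349.] 645 ((590.5689697265625, 237.7260284423828), (34.188106536865234, 25.55910873413086), 14.833377838134766)
```

View pics/w15.png

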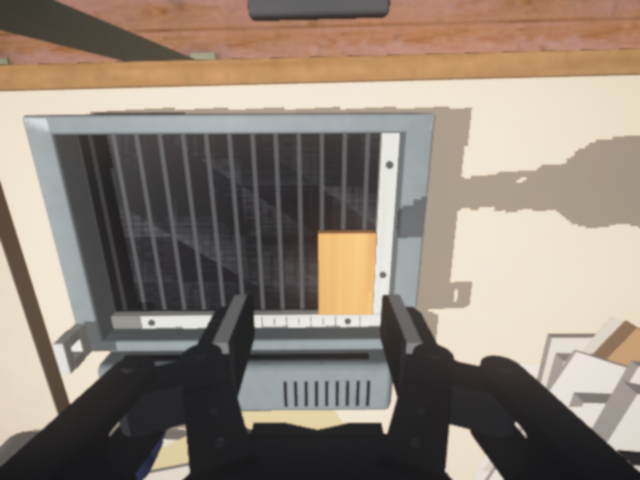

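```bash
python3 d.py 0.575 -0.37 0.2 178; python3 -m creep '[{"claw":0,"x":-0.5,"y":-3,"z":-2,"spin":0},{"claw":0,"x":-1.5,"y":-5,"z":-2,"spin":0},{"claw":0,"x":-1.5,"y":-5,"z":-1,"spin":0},{"claw":0,"x":-1.5,"y":-5,"z":0,"spin":0},{"claw":0,"x":-1.5,"y":-5,"z":0,"spin":0},{"claw":0,"x":-1.5,"y":-5,"z":0,"spin":0},{"claw":0,"x":-1.5,"y":-5,"z":0,"spin":0},{"claw":0,"x":0,"y":-3,"z":0,"spin":0},{"claw":0,"x":0,"y":0,"z":0,"spin":0},{"claw":0,"x":0,"y":0,"z":0,"spin":0}]';python3 d.py 0.575 -0.37 0.2 178; python3 blank.py w16 0 0
```

```text
t 23.85 pos [ 0.4728 -0.0165  0.1522] yawx 178.77 tilt [ 0.0118  0.0065 -0.9999] F [-0.5   0.73 -1.07] open 0.0757
shift cm [-11.035 -35.089  -4.89 ]
spin 0.0134
time_s: 25.1
position: [0.5576, -0.3773, 0.1809]
eef_rot: [-0.014, -3.127, -0.027]
contact_force: [0.4, -0.1, -0.6]
opening: 0.0856
t 25.1 pos [ 0.5576 -0.3773  0.1809] yawx 179.5 tilt [-0.0142  0.0175 -0.9997] F [ 0.38 -0.15 -0.59] open 0.0856
shift cm [-1.704  0.778 -1.923]
spin 0.0262
trace 0.76 [314. 258.] ((598.1341552734375, -379.0074157714844), (44.824745178222656, 72.02969360351562), 77.03486633300781)
hsv [163. 114.] 5589 ((472.5293273925781, -502.5772399902344), (66.39079284667969, 58.583656311035156), 78.60794067382812)
hsv [313. 259.] 3226 ((599.6282348632812, -378.92816162109375), (43.3629035949707, 68.7269515991211), 77.22441101074219)
```

View pics/w16.png

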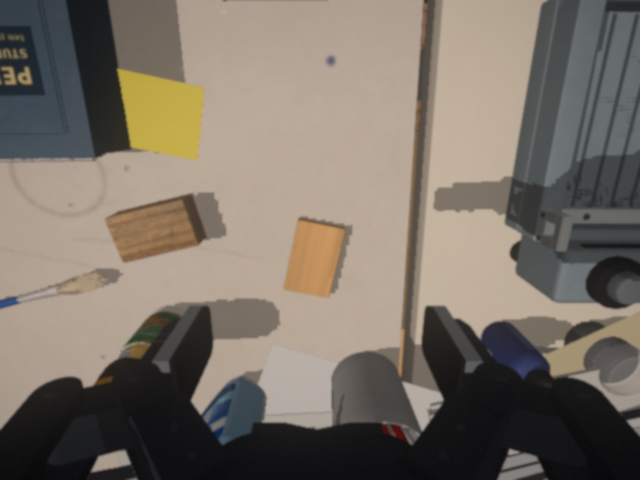

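```bash
python3 - <<'E'
from h import *
c=get_calibration('wrist')
print(at_z(c,372,353,0).round(3), at_z(c,372,353,0.09).round(3),at_z(c,235,385,0).round(3))
E
python3 d.py 0.5996 -0.379 0.04 167.2; python3 -m creep '[{"claw":0,"x":-2.0,"y":0,"z":1.5,"spin":0.1},{"claw":0,"x":-1.5,"y":-1,"z":4,"spin":0.11},{"claw":0.2,"x":-0.5,"y":0,"z":4,"spin":0},{"claw":0.25,"x":0,"y":0,"z":3,"spin":0},{"claw":0.25,"x":0,"y":0,"z":1.5,"spin":0},{"claw":0.25,"x":0,"y":0,"z":0,"spin":0}]';python3 d.py 0.5996 -0.379 0.00 167.2; python3 blank.py w17 0 0
```

```text
[ 0.709 -0.319  0.   ] [ 0.645 -0.336  0.09 ] [ 0.745 -0.464  0.   ]
t 25.25 pos [ 0.5581 -0.3771  0.1822] yawx 179.57 tilt [-0.0126  0.0167 -0.9998] F [-0.71 -0.29  0.18] open 0.0853
shift cm [-4.333 -0.393 14.16 ]
spin 0.2158
time_s: 26.0
position: [0.6019, -0.3803, 0.0417]
eef_rot: [-0.336, -3.117, -0.027]
contact_force: [-0.6, 0.5, -0.2]
opening: 0.0636
t 26.0 pos [ 0.6019 -0.3803  0.0417] yawx 167.7 tilt [-0.0047  0.0176 -0.9998] F [-0.56  0.46 -0.17] open 0.0636
shift cm [0.221 0.014 4.171]
spin 0.0088
mark 0.88 (322, 272) [ 0.6008 -0.3775  0.0045]
trace 0.64 [320. 269.] ((598.4926147460938, -378.6077575683594), (43.90641784667969, 70.9189224243164), 77.29560089111328)
hsv [32. 77.] 8713 ((477.992919921875, -485.2087097167969), (35.293663024902344, 56.50104522705078), 78.11406707763672)
hsv [312. 281.] 6753 ((599.59619140625, -378.89801025390625), (43.249324798583984, 68.91069793701172), 77.19945526123047)
```

View pics/w17.png

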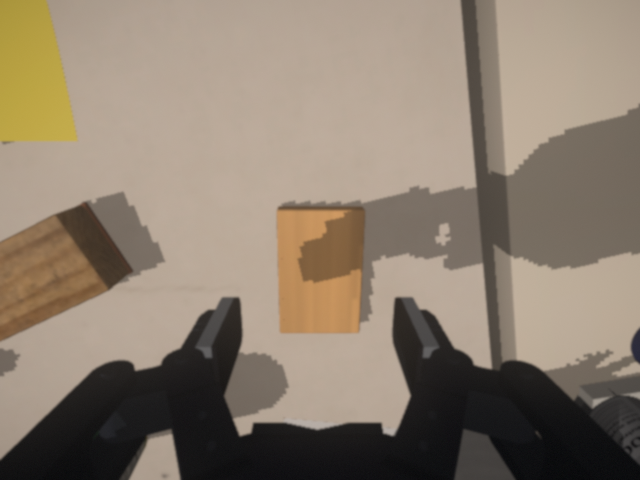

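```bash
python3 -m creep '[{"claw":0.3,"x":0.2,"y":0,"z":1.5,"spin":0.009},{"claw":0.3,"x":0,"y":0,"z":1.3,"spin":0},{"claw":0.3,"x":0,"y":0,"z":0.8,"spin":0},{"claw":0.35,"x":0,"y":0,"z":0.4,"spin":0}]';python3 d.py 0.5996 -0.379 -0.0015 167.2
```

```text
time_s: 26.65
position: [0.6013, -0.3818, 0.0038]
eef_rot: [-0.353, -3.121, -0.022]
contact_force: [-0.5, -0.3, 0.3]
opening: 0.0556
t 26.65 pos [ 0.6013 -0.3818  0.0038] yawx 167.09 tilt [ 0.0014  0.0137 -0.9999] F [-0.54 -0.31  0.33] open 0.0556
shift cm [0.229 0.227 0.53 ]
spin -0.002
```

```bash
python3 -m creep '[{"claw":0.35,"x":0.2,"y":0.22,"z":0.3,"spin":0},{"claw":0.4,"x":0,"y":0,"z":0.2,"spin":0},{"claw":0.5,"x":0,"y":0,"z":0,"spin":0},{"claw":0.8,"x":0,"y":0,"z":0,"spin":0},{"claw":0.8,"x":0,"y":0,"z":0,"spin":0}]' 25;python3 d.py 0.5996 -0.379 -0.0015 167.2
```

```text
time_s: 27.28
position: [0.6, -0.38, -0.0006]
eef_rot: [0.354, 3.12, 0.019]
contact_force: [0.3, -0.6, 0.3]
opening: 0.0428
t 27.27 pos [ 0.6    -0.38   -0.0006] yawx 167.05 tilt [ 0.0024  0.0122 -0.9999] F [ 0.3  -0.64  0.26] open 0.0428
shift cm [0.058 0.093 0.09 ]
spin -0.0025
```

```bash
python3 -m creep '[{"claw":0.8,"x":0,"y":0,"z":-1.5,"spin":0},{"claw":0.8,"x":0,"y":0,"z":-4,"spin":0},{"claw":0.8,"x":0,"y":0,"z":-5,"spin":-0.1},{"claw":0.8,"x":0,"y":0,"z":-4,"spin":-0.1},{"claw":0.8,"x":1.1,"y":3.5,"z":0,"spin":0},{"claw":0.8,"x":1.2,"y":4.5,"z":0,"spin":0},{"claw":0.8,"x":1.2,"y":4.5,"z":0,"spin":0},{"claw":0.8,"x":1.2,"y":4.5,"z":0,"spin":0},{"claw":0.8,"x":1.2,"y":4.5,"z":0,"spin":0},{"claw":0.8,"x":1.2,"y":4.5,"z":0,"spin":0},{"claw":0.8,"x":0.8,"y":3,"z":0,"spin":0},{"claw":0.8,"x":0,"y":0,"z":0,"spin":0},{"claw":0.8,"x":0,"y":0,"z":0,"spin":0}]';python3 d.py 0.511 -0.061 0.10 178.8;  python3 - <<'E'
from h import *
save('wrist','w18')
E
```

```text
time_s: 28.9
position: [0.5249, -0.0829, 0.164]
eef_rot: [0.031, 3.128, 0.022]
contact_force: [-0.1, -0.4, -0.6]
opening: 0.0434
t 28.9 pos [ 0.5249 -0.0829  0.164 ] yawx 178.86 tilt [ 0.0133  0.0137 -0.9998] F [-0.14 -0.41 -0.62] open 0.0434
shift cm [1.521 2.077 6.406]
spin 0.001
```

View pics/w18.png

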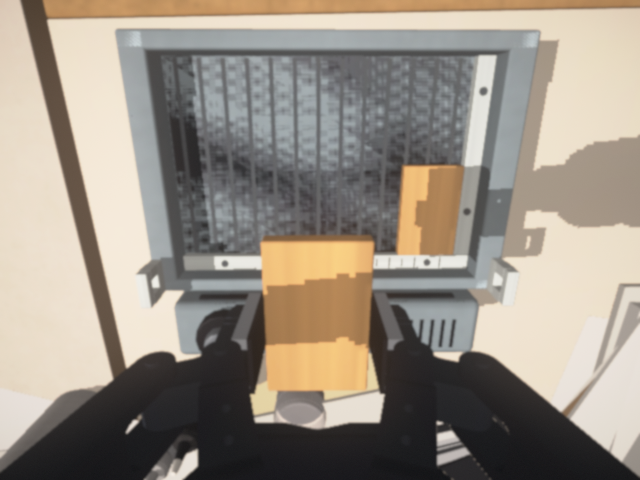

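```bash
python3 -m creep '[{"claw":0.8,"x":1.4,"y":2,"z":1.5,"spin":0},{"claw":0.8,"x":0,"y":0,"z":3.5,"spin":0},{"claw":0.8,"x":0,"y":0,"z":3.5,"spin":0},{"claw":0.8,"x":0,"y":0,"z":2,"spin":0},{"claw":0.8,"x":0,"y":0,"z":0,"spin":0}]' ;python3 d.py 0.511 -0.061 0.031 178.8
```

```text
time_s: 29.58
position: [0.5145, -0.0691, 0.058]
eef_rot: [0.05, 3.124, 0.017]
contact_force: [0.4, -0.9, -0.5]
opening: 0.0431
t 29.57 pos [ 0.5145 -0.0691  0.058 ] yawx 178.15 tilt [ 0.017   0.0106 -0.9998] F [ 0.37 -0.87 -0.46] open 0.0431
shift cm [0.419 0.767 2.702]
spin -0.0113
```

```bash
python3 -m creep '[{"claw":0.8,"x":0.38,"y":0.5,"z":0,"spin":-0.011},{"claw":0.8,"x":0,"y":0,"z":1.2,"spin":0},{"claw":0.8,"x":0,"y":0,"z":0.9,"spin":0},{"claw":0.8,"x":0.1,"y":0,"z":0.4,"spin":0},{"claw":0.8,"x":0,"y":0,"z":0.1,"spin":0}]' ;python3 d.py 0.511 -0.061 0.03 178.8
```

```text
time_s: 30.2
position: [0.5119, -0.0648, 0.0328]
eef_rot: [0.035, 3.121, 0.017]
contact_force: [-0.3, 1.0, 0.4]
opening: 0.0433
t 30.2 pos [ 0.5119 -0.0648  0.0328] yawx 178.72 tilt [ 0.0209  0.0104 -0.9997] F [-0.26  0.95  0.41] open 0.0433
shift cm [0.102 0.375 0.285]
spin -0.0014
```

```bash
python3 -m creep '[{"claw":0.8,"x":0.1,"y":0,"z":0.25,"spin":0},{"claw":0.8,"x":0,"y":0,"z":0.1,"spin":0},{"claw":0.8,"x":0,"y":0,"z":0.05,"spin":0}]' ;python3 d.py 0.511 -0.061 0.03 178.8;python3 -m creep '[{"claw":0.45,"x":0,"y":0,"z":-0.05,"spin":0},{"claw":0.4,"x":0,"y":0,"z":-0.05,"spin":0},{"claw":0.36,"x":0,"y":0,"z":-1,"spin":0},{"claw":0.36,"x":0,"y":0,"z":-2.5,"spin":0},{"claw":0.3,"x":0,"y":0,"z":-4,"spin":0},{"claw":0.3,"x":0,"y":0,"z":0,"spin":0}]' ; python3 blank.py w19 0 0 0.039;python3 d.py 0.509 -0.105 0.10 178.8
```

```text
time_s: 30.58
position: [0.5112, -0.0648, 0.0289]
eef_rot: [0.035, 3.12, 0.017]
contact_force: [-1.1, 0.9, 2.6]
opening: 0.0432
t 30.57 pos [ 0.5112 -0.0648  0.0289] yawx 178.71 tilt [ 0.0214  0.0105 -0.9997] F [-1.07  0.87  2.56] open 0.0432
shift cm [ 0.025  0.381 -0.102]
spin -0.0015
time_s: 31.32
position: [0.51, -0.0662, 0.1092]
eef_rot: [0.036, 3.119, 0.016]
contact_force: [-1.6, -0.3, -0.1]
opening: 0.0601
mark 0.63 (319, 251) [ 0.5118 -0.0647  0.0345]
trace 0.88 [319. 247.] ((509.07080078125, -65.5877914428711), (44.69729995727539, 71.82879638671875), 88.04344177246094)
hsv [251.   7.] 8746 ((379.5452880859375, -72.11149597167969), (300.46630859375, 8.69466495513916), 88.76774597167969)
hsv [318. 248.] 7416 ((510.1286315917969, -65.59220886230469), (43.7673454284668, 70.11124420166016), 88.8188705444336)
hsv [429. 257.] 5601 ((515.6041259765625, 2.472156524658203), (44.37226104736328, 68.9970703125), 88.58546447753906)
t 31.48 pos [ 0.5076 -0.0654  0.1056] yawx 178.71 tilt [ 0.0164  0.0097 -0.9998] F [-0.46  0.13 -0.15] open 0.0599
shift cm [-0.224 -3.959  0.521]
spin -0.0016
```

View pics/w19.png

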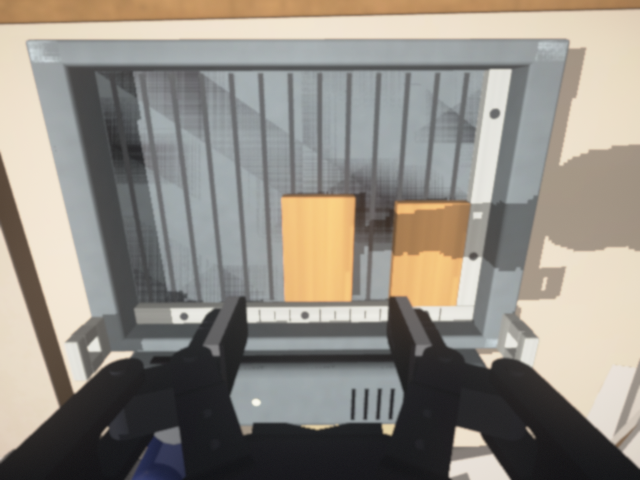

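```bash
python3 -m creep '[{"claw":1,"x":-0.3,"y":-2.2,"z":0,"spin":0},{"claw":1,"x":-0.1,"y":-2.2,"z":0,"spin":0},{"claw":1,"x":0,"y":0,"z":2.5,"spin":0},{"claw":1,"x":0,"y":0,"z":2.5,"spin":0},{"claw":1,"x":0,"y":0,"z":1.4,"spin":0},{"claw":1,"x":0,"y":0,"z":0,"spin":0}]' 40 ;python3 d.py 0.510 -0.072 0.034 178.8
```

```text
time_s: 32.22
position: [0.5078, -0.1093, 0.0343]
eef_rot: [0.034, 3.135, 0.015]
contact_force: [0.2, -0.5, 0.1]
opening: -0.0002
t 32.23 pos [ 0.5078 -0.1093  0.0343] yawx 178.75 tilt [ 0.007   0.0094 -0.9999] F [ 0.21 -0.5   0.05] open -0.0002
shift cm [-0.142  3.736  0.067]
spin -0.0009
```

```bash
python3 -m creep '[{"claw":1,"x":-0.1,"y":0.8,"z":0,"spin":0},{"claw":1,"x":0,"y":0.8,"z":0,"spin":0},{"claw":1,"x":0,"y":0.8,"z":0,"spin":0},{"claw":1,"x":0,"y":0.7,"z":0,"spin":0},{"claw":1,"x":0,"y":0.5,"z":0,"spin":0},{"claw":1,"x":0,"y":0.3,"z":0,"spin":0}]' ;python3 d.py 0.510 -0.068 0.034 178.8
```

```text
time_s: 32.98
position: [0.5115, -0.0676, 0.0371]
eef_rot: [0.032, 3.131, 0.014]
contact_force: [-0.7, -9.3, 0.5]
opening: 0.0002
t 32.98 pos [ 0.5115 -0.0676  0.0371] yawx 178.82 tilt [ 0.0109  0.009  -0.9999] F [-0.73 -9.29  0.49] open 0.0002
shift cm [ 0.152 -0.049  0.309]
spin 0.0004
```

```bash
python3 -m creep '[{"claw":1,"x":0,"y":-0.6,"z":-0.2,"spin":0},{"claw":1,"x":2,"y":-0.4,"z":-1.5,"spin":0},{"claw":1,"x":3,"y":1.5,"z":-0.5,"spin":0},{"claw":1,"x":1.7,"y":2,"z":0,"spin":0},{"claw":1,"x":0,"y":0.3,"z":0,"spin":0},{"claw":1,"x":0,"y":0,"z":0.5,"spin":0}]' ;python3 d.py 0.447 -0.042 0.034 178.8
```

```text
time_s: 33.72
position: [0.4443, -0.0404, 0.055]
eef_rot: [0.038, 3.128, 0.015]
contact_force: [-1.0, 0.5, -0.0]
opening: 0.0001
t 33.73 pos [ 0.4443 -0.0404  0.055 ] yawx 178.62 tilt [ 0.0131  0.0096 -0.9999] F [-1.    0.54 -0.01] open 0.0001
shift cm [-0.246 -0.171  2.099]
spin -0.0031
```

```bash
python3 -m creep '[{"claw":1,"x":0,"y":-0.1,"z":1.4,"spin":0},{"claw":1,"x":0,"y":0,"z":0.7,"spin":0},{"claw":1,"x":-0.8,"y":0,"z":0,"spin":0},{"claw":1,"x":-0.6,"y":0,"z":0,"spin":0},{"claw":1,"x":-0.4,"y":0,"z":0,"spin":0},{"claw":1,"x":-0.3,"y":0,"z":0,"spin":0},{"claw":1,"x":-0.2,"y":0,"z":0,"spin":0}]' ;python3 d.py 0.4712 -0.042 0.034 178.8
```

```text
time_s: 34.6
position: [0.4702, -0.0444, 0.0319]
eef_rot: [0.041, 3.13, 0.011]
contact_force: [-6.2, 0.3, 1.6]
opening: 0.0002
t 34.6 pos [ 0.4702 -0.0444  0.0319] yawx 178.48 tilt [ 0.0119  0.007  -0.9999] F [-6.17  0.35  1.56] open 0.0002
shift cm [-0.099  0.242 -0.204]
spin -0.0055
```

```bash
python3 -m creep '[{"claw":1,"x":-0.1,"y":0,"z":-0.1,"spin":0},{"claw":1,"x":1,"y":0,"z":-0.2,"spin":0},{"claw":1,"x":1,"y":0,"z":-3,"spin":0},{"claw":0.5,"x":-1,"y":0,"z":-4.5,"spin":0},{"claw":0,"x":-1.5,"y":0,"z":-3.5,"spin":0},{"claw":0,"x":0,"y":0,"z":0,"spin":0},{"claw":0,"x":0,"y":0,"z":0,"spin":0}]'; python3 blank.py w20 0 0 0.039;python3 d.py 0.4712 -0.042 0.034 178.8
python3 - <<'E'
from h import *
im=save('top','top20')
im=cv2.imread('pics/w20.png'); cv2.imwrite('pics/w20z.png',cv2.resize(im[180:340,200:420],None,fx=3.6,fy=3.6,interpolation=cv2.INTER_CUBIC))
E
```

```text
time_s: 35.48
position: [0.4712, -0.0456, 0.1477]
eef_rot: [0.043, 3.13, 0.014]
contact_force: [-0.5, 1.0, -0.7]
opening: 0.0726
mark 0.76 (325, 287) [ 0.5168 -0.0403  0.0345]
trace 0.6 [324. 285.] ((513.034423828125, -40.61248779296875), (45.22099685668945, 72.98677825927734), 89.0493392944336)
hsv [427.  21.] 1059 ((336.05712890625, 15.422325134277344), (94.66082763671875, 10.911336898803711), 89.91394805908203)
hsv [221.  23.] 372 ((336.0068359375, -98.35417175292969), (9.271717071533203, 27.347970962524414), 1.6272822618484497)
hsv [351.  68.] 21891 ((359.313232421875, -40.52265930175781), (405.8377380371094, 32.9407844543457), 89.9588851928711)
hsv [224.  42.] 552 ((346.8353271484375, -100.34467315673828), (7.09225606918335, 37.74018096923828), 0.881030797958374)
hsv [353. 284.] 9362 ((514.8347778320312, -18.847023010253906), (87.83222961425781, 68.8733901977539), 88.175537109375)
t 35.62 pos [ 0.471  -0.0457  0.1473] yawx 178.41 tilt [ 0.01    0.0081 -0.9999] F [-0.66 -1.01 -0.23] open 0.0854
shift cm [ 0.104  0.273 11.335]
spin -0.0067
```

View pics/w20z.png

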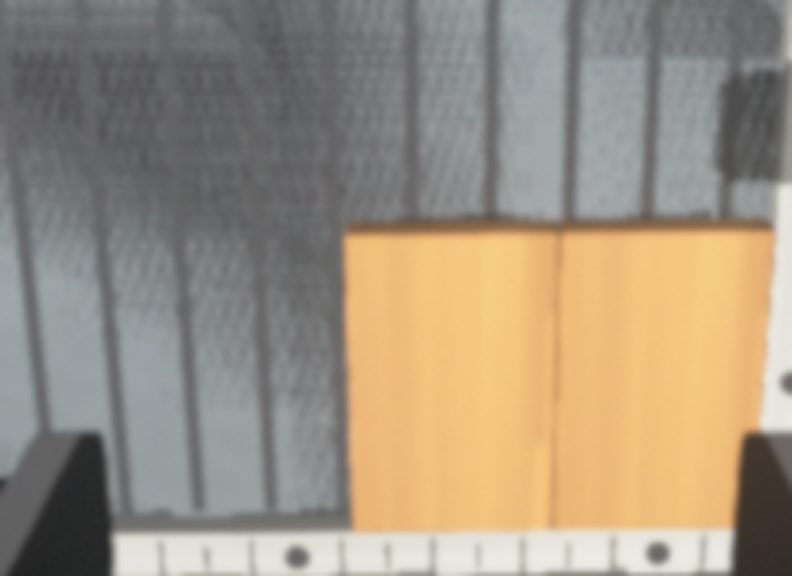

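View pics/top20.png

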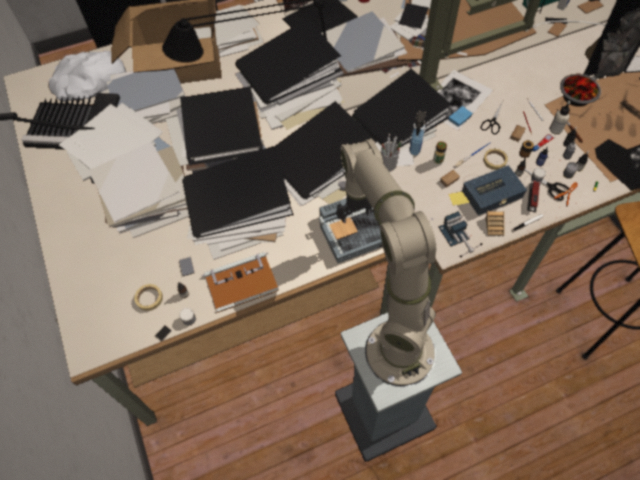

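View pics/w20.png

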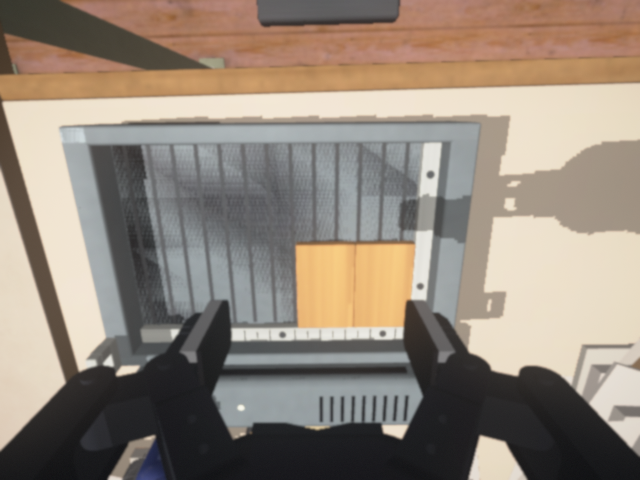

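Run:
```python
from h import *
im=cv2.imread('pics/top20.png'); cv2.imwrite('pics/t20z.png',cv2.resize(im[140:270,390:590],None,fx=4,fy=4,interpolation=cv2.INTER_CUBIC))
for cam,pts in [('top',[(497,213),(494,233),(450,178)]),('side',[(124,229)])]:
    for u,v in pts: print(cam,u,v,at_z(get_calibration(cam),u,v,.005).round(3))
```

```text
top 497 213 [ 0.349 -0.608  0.005]
top 494 233 [ 0.275 -0.549  0.005]
top 450 178 [ 0.572 -0.524  0.005]
side 124 229 [ 0.298 -0.566  0.005]
```

View pics/t20z.png

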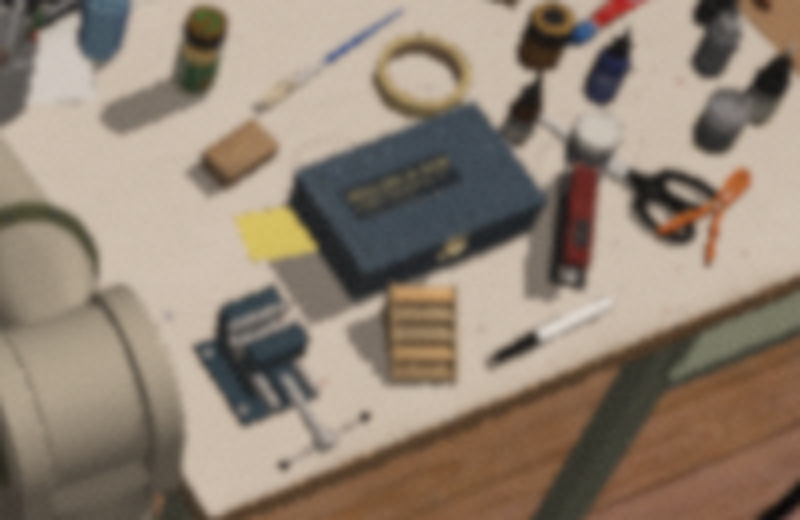

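```bash
python3 -m creep '[{"claw":0,"x":-0.2,"y":3,"z":0,"spin":0},{"claw":0,"x":-0.5,"y":5,"z":0,"spin":0},{"claw":0,"x":-0.5,"y":5,"z":0,"spin":0},{"claw":0,"x":-0.5,"y":5,"z":0,"spin":0},{"claw":0,"x":-0.5,"y":5,"z":0,"spin":0},{"claw":0,"x":-0.5,"y":5,"z":0,"spin":0},{"claw":0,"x":-0.3,"y":5,"z":0,"spin":0},{"claw":0,"x":0,"y":5,"z":0,"spin":0},{"claw":0,"x":0,"y":5,"z":0,"spin":0},{"claw":0,"x":0,"y":3,"z":0,"spin":0},{"claw":0,"x":0,"y":0,"z":0,"spin":0},{"claw":0,"x":0,"y":0,"z":0,"spin":0}]';python3 d.py 0.5026 0.4105 0.1 177.8;python3 - <<'E'
from h import *
save('wrist','w21');c=get_calibration('wrist')
for l,z in [('guard_grip',.023),('guard',.0)]:
    for r in nets.mark_of('wrist',l)[:4]:
        v,u=r['at'][0]*480,r['at'][1]*640
        print(l,round(r['score'],2),(round(u),round(v)),at_z(c,u,v,z).round(4))
E
```

```text
time_s: 37.17
position: [0.5114, 0.4229, 0.1379]
eef_rot: [-0.053, -3.137, 0.005]
contact_force: [0.7, -1.0, -0.2]
opening: 0.0855
t 37.17 pos [0.5114 0.4229 0.1379] yawx 178.05 tilt [-0.0037 -0.0032 -1.    ] F [ 0.69 -0.98 -0.22] open 0.0855
shift cm [ 0.825 -1.253  3.794]
spin 0.0043
guard_grip 0.77 (299, 221) [0.5016 0.4089 0.023 ]
guard 0.9 (299, 176) [0.4724 0.4095 0.    ]
```

View pics/w21.png

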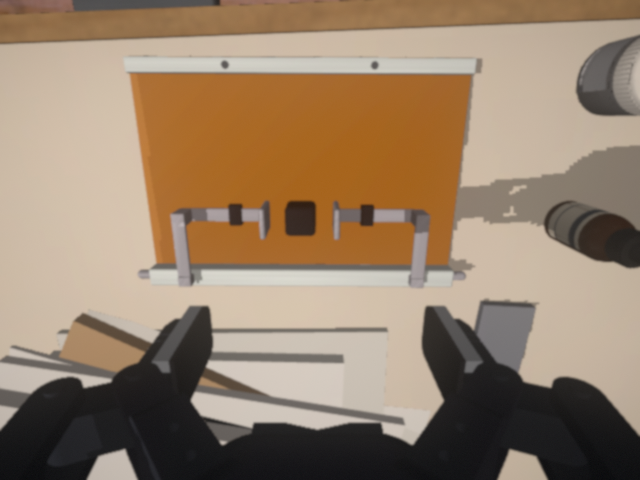

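Run:
```python
from h import *
c=get_calibration('wrist'); im=cv2.imread('pics/w21.png')
cv2.imwrite('pics/w21z.png',cv2.resize(im[180:310,120:480],None,fx=2.2,fy=2.2,interpolation=cv2.INTER_CUBIC))
# edge fit: stile front edge & back edge, strip front edge: fit line by column max gradient
g=cv2.GaussianBlur(cv2.cvtColor(im,cv2.COLOR_BGR2GRAY),(3,3),0).astype(float)
gy=cv2.Sobel(g,cv2.CV_64F,0,1)
def fit(u0,u1,v0,v1,sgn,z,n):
    P=[]
    for u in range(u0,u1,3):
        col=gy[v0:v1,u]*sgn; k=col.argmax()
        if 0<k<len(col)-1:
            a,b,cc=col[k-1],col[k],col[k+1]; k=k+0.5*(a-cc)/(a-2*b+cc+1e-9)
        P.append(at_z(c,u,v0+k,z)[:2])
    P=np.array(P); 
    for _ in range(3):
        q=np.polyfit(P[:,1],P[:,0],1); r=P[:,0]-np.polyval(q,P[:,1]); P=P[abs(r)<max(2*r.std(),3e-4)]
    print(n,'yaw',np.degrees(-np.arctan(q[0])).round(2),'x at mid y .41',np.polyval(q,.41).round(4),len(P))
fit(195,410,258,276,1,.021,'stile front')
fit(195,410,276,292,-1,.021,'stile back')
fit(150,460,50,64,1,.01,'front strip')
```

```text
stile front yaw -2.34 x at mid y .41 0.542 72
stile back yaw -2.31 x at mid y .41 0.5544 68
front strip yaw -2.32 x at mid y .41 0.3921 99
```

View pics/w21z.png

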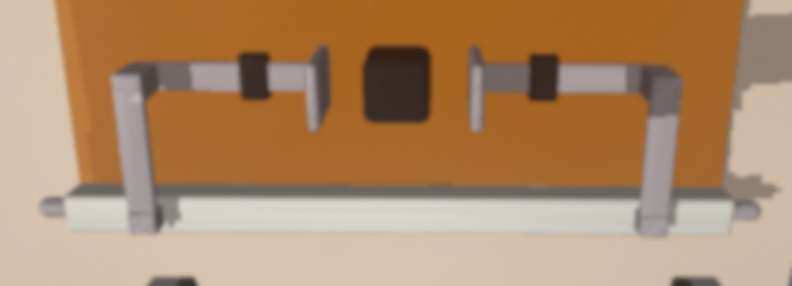

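```bash
python3 d.py 0.5026 0.4105 0.035 177.7;python3 -m creep '[{"claw":0,"x":0.8,"y":-1.2,"z":2.5,"spin":0.006},{"claw":0,"x":0,"y":0,"z":3.5,"spin":0},{"claw":0,"x":0,"y":0,"z":2.5,"spin":0},{"claw":0,"x":0,"y":0,"z":1,"spin":0},{"claw":0,"x":0,"y":0,"z":0,"spin":0}]';python3 d.py 0.5026 0.4105 0.0135 177.7
```

```text
t 37.33 pos [0.5116 0.4228 0.1387] yawx 178.0 tilt [-0.0033 -0.0019 -1.    ] F [-0.72 -0.21  0.05] open 0.0853
shift cm [ 0.825 -1.236 10.373]
spin 0.0053
time_s: 37.95
position: [0.506, 0.4062, 0.0447]
eef_rot: [0.076, 3.14, 0.002]
contact_force: [0.5, -0.1, 0.1]
opening: 0.0854
t 37.95 pos [0.506  0.4062 0.0447] yawx 177.22 tilt [ 5.e-04  1.e-03 -1.e+00] F [ 0.51 -0.11  0.07] open 0.0854
shift cm [0.358 0.412 3.122]
spin -0.0083
```

```bash
python3 -m creep '[{"claw":0,"x":0.3,"y":0.4,"z":0,"spin":-0.009},{"claw":0,"x":0,"y":0,"z":1.5,"spin":0},{"claw":0.1,"x":0,"y":0,"z":1,"spin":0},{"claw":0.1,"x":0,"y":0,"z":0.4,"spin":0},{"claw":0.2,"x":0,"y":0,"z":0,"spin":0}]';python3 d.py 0.5026 0.4105 0.0135 177.7
```

```text
time_s: 38.58
position: [0.5042, 0.4117, 0.0162]
eef_rot: [0.061, 3.138, 0.006]
contact_force: [1.0, -0.1, -0.0]
opening: 0.0686
t 38.58 pos [0.5042 0.4117 0.0162] yawx 177.79 tilt [ 0.0031  0.0036 -1.    ] F [ 1.04 -0.12 -0.01] open 0.0686
shift cm [ 0.155 -0.123  0.272]
spin 0.0015
```

```bash
python3 -m creep '[{"claw":0.2,"x":0.15,"y":-0.12,"z":0.2,"spin":0.001},{"claw":0.25,"x":0.02,"y":0,"z":0.05,"spin":0},{"claw":1,"x":0,"y":0,"z":0,"spin":0},{"claw":1,"x":0,"y":0,"z":0,"spin":0},{"claw":1,"x":0,"y":0,"z":0,"spin":0},{"claw":1,"x":0,"y":0,"z":0,"spin":0},{"claw":1,"x":0,"y":0,"z":0,"spin":0}]' 50;python3 d.py 0.5026 0.4105 0.0145 177.7;python3 - <<'E'
from h import *
save('wrist','w22')
E
```

```text
time_s: 39.45
position: [0.5036, 0.4116, 0.0167]
eef_rot: [0.062, 3.135, 0.011]
contact_force: [-0.1, 0.1, 0.2]
opening: 0.028
t 39.45 pos [0.5036 0.4116 0.0167] yawx 177.75 tilt [ 0.0057  0.0067 -1.    ] F [-0.14  0.13  0.2 ] open 0.028
shift cm [ 0.094 -0.12   0.223]
spin 0.0008
```

View pics/w22.png

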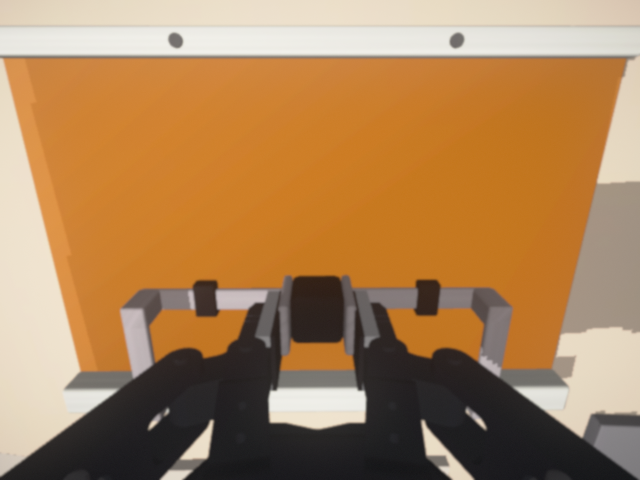

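```bash
python3 -m creep '[{"claw":1,"x":0,"y":0,"z":-1.5,"spin":0},{"claw":1,"x":0,"y":0,"z":-4,"spin":0},{"claw":1,"x":0,"y":0,"z":-4.5,"spin":0},{"claw":1,"x":0,"y":0,"z":-3.5,"spin":0},{"claw":1,"x":0,"y":-3,"z":-0.5,"spin":0},{"claw":1,"x":-0.1,"y":-5,"z":0,"spin":0},{"claw":1,"x":-0.1,"y":-5,"z":0,"spin":0},{"claw":1,"x":-0.1,"y":-5,"z":0,"spin":0},{"claw":1,"x":-0.1,"y":-5,"z":0,"spin":0},{"claw":1,"x":-0.1,"y":-5,"z":0,"spin":0},{"claw":1,"x":-0.1,"y":-5,"z":0,"spin":0},{"claw":1,"x":-0.1,"y":-5,"z":0,"spin":0},{"claw":1,"x":-0.1,"y":-3.5,"z":0,"spin":0},{"claw":1,"x":0,"y":-2,"z":0,"spin":0},{"claw":1,"x":0,"y":0,"z":0,"spin":0}]';python3 d.py 0.5135 -0.0728 0.13 178.9
```

```text
time_s: 41.38
position: [0.4911, -0.0404, 0.1678]
eef_rot: [0.07, 3.131, 0.021]
contact_force: [0.2, -0.3, -2.8]
opening: 0.0284
t 41.38 pos [ 0.4911 -0.0404  0.1678] yawx 177.42 tilt [ 0.0103  0.0133 -0.9999] F [ 0.24 -0.32 -2.82] open 0.0284
shift cm [-2.344 -3.183  3.755]
spin -0.0259
```

```bash
python3 -m creep '[{"claw":1,"x":-1.0,"y":-1.5,"z":1,"spin":-0.013},{"claw":1,"x":-1.0,"y":-1.4,"z":1.5,"spin":-0.013},{"claw":1,"x":-0.2,"y":-0.2,"z":1,"spin":0},{"claw":1,"x":0,"y":0,"z":0,"spin":0},{"claw":1,"x":0,"y":0,"z":0,"spin":0}]';python3 d.py 0.5135 -0.0728 0.11 178.9;python3 - <<'E'
from h import *
save('wrist','w23')
E
```

```text
time_s: 42.0
position: [0.5133, -0.0665, 0.1333]
eef_rot: [0.021, 3.13, 0.027]
contact_force: [0.7, 0.3, -3.1]
opening: 0.0286
t 42.0 pos [ 0.5133 -0.0665  0.1333] yawx 179.23 tilt [ 0.0111  0.0174 -0.9998] F [ 0.71  0.34 -3.09] open 0.0286
shift cm [ 1.00e-03 -6.68e-01  2.32e+00]
spin 0.0058
```

View pics/w23.png

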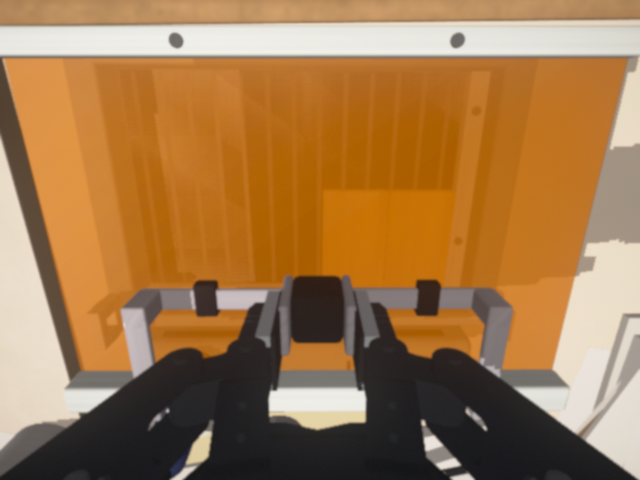

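```bash
python3 -m creep '[{"claw":1,"x":0,"y":-0.65,"z":0.5,"spin":0.006},{"claw":1,"x":0,"y":0,"z":1.5,"spin":0},{"claw":1,"x":0,"y":0,"z":1.2,"spin":0},{"claw":1,"x":0,"y":0,"z":0.3,"spin":0},{"claw":1,"x":0,"y":0,"z":0,"spin":0}]';python3 d.py 0.5135 -0.0728 0.0718 178.9;python3 - <<'E'
from h import *
save('wrist','w24')
E
```

```text
time_s: 42.68
position: [0.5133, -0.0718, 0.0957]
eef_rot: [0.029, 3.131, 0.029]
contact_force: [-0.2, 0.6, -2.7]
opening: 0.0284
t 42.67 pos [ 0.5133 -0.0718  0.0957] yawx 178.92 tilt [ 0.0109  0.0182 -0.9998] F [-0.16  0.55 -2.67] open 0.0284
shift cm [ 0.004 -0.141  2.39 ]
spin 0.0004
```

View pics/w24.png

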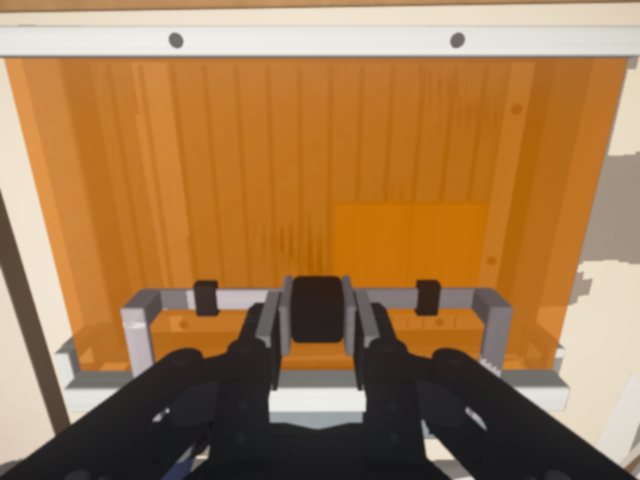

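Run:
```python
from h import *
im=cv2.imread('pics/w24.png')
a=cv2.resize(im[320:430,40:150],None,fx=3.5,fy=5,interpolation=cv2.INTER_CUBIC);b=cv2.resize(im[320:430,490:600],None,fx=3.5,fy=5,interpolation=cv2.INTER_CUBIC)
cv2.imwrite('pics/w24z.png',np.hstack([a,b]))
```

```text
(no output)
```

View pics/w24z.png

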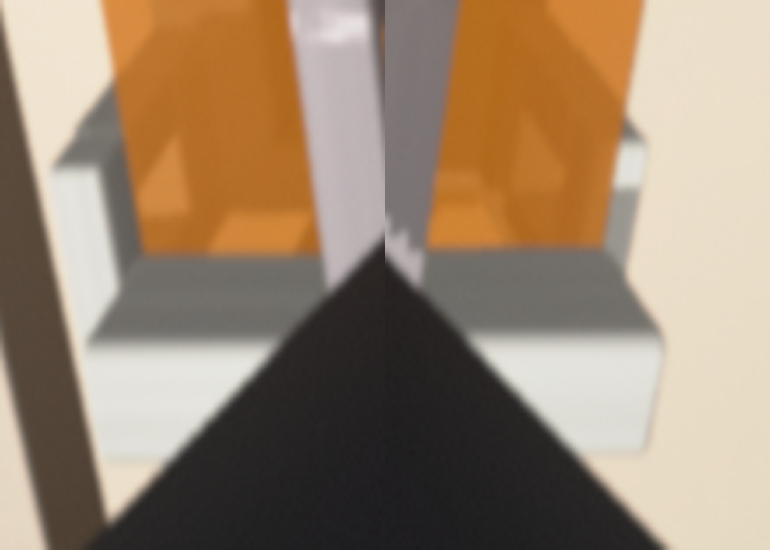

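Run:
```python
from h import *
c=get_calibration('wrist')
K=[at_z(c,54.9,353,.081),at_z(c,564.3,349,.081)]; print('knuckle',K[0].round(4),K[1].round(4),((K[0]+K[1])/2).round(4),np.linalg.norm(K[0]-K[1]))
z=.0957-.0718+.055+.021
G=[at_z(c,65.1,388,z),at_z(c,569.4,388,z)]; print('guard',G[0].round(4),G[1].round(4),((G[0]+G[1])/2).round(4),np.linalg.norm(G[0]-G[1]))
for n,P in (('k',K),('g',G)):
    d=P[1]-P[0]; print(n,np.degrees(np.arctan2(-d[0],d[1])))
```

```text
knuckle [ 0.5423 -0.2039  0.081 ] [0.5485 0.0539 0.081 ] [ 0.5454 -0.075   0.081 ] 0.2578730380177606
guard [ 0.5479 -0.1883  0.0999] [0.5562 0.0453 0.0999] [ 0.552  -0.0715  0.0999] 0.23371164907383518
k -1.3698178174694764
g -2.057094763320628
```

```bash
python3 -m creep '[{"claw":1,"x":0,"y":-0.3,"z":0,"spin":0.002},{"claw":1,"x":0,"y":0,"z":0.8,"spin":0},{"claw":1,"x":0,"y":0,"z":0.6,"spin":0},{"claw":1,"x":0,"y":0,"z":0.3,"spin":0},{"claw":1,"x":0,"y":0,"z":0,"spin":0}]';python3 d.py 0.5133 -0.0748 0.0718 178.8
```

```text
time_s: 43.35
position: [0.514, -0.0747, 0.0781]
eef_rot: [0.032, 3.129, 0.029]
contact_force: [-0.7, -0.2, -2.7]
opening: 0.0283
t 43.35 pos [ 0.514  -0.0747  0.0781] yawx 178.81 tilt [ 0.0121  0.0184 -0.9998] F [-0.71 -0.2  -2.69] open 0.0283
shift cm [ 0.075 -0.023  0.634]
spin 0.0001
```

```bash
python3 -m creep '[{"claw":1,"x":0.06,"y":0,"z":0.35,"spin":0},{"claw":1,"x":0,"y":0,"z":0.2,"spin":0},{"claw":1,"x":0,"y":0,"z":0.1,"spin":0}]';python3 d.py 0.5133 -0.0748 0.0718 178.8;python3 - <<'E'
from h import *
im=save('wrist','w25')[:,:,::-1]
a=cv2.resize(im[320:430,20:150],None,fx=3,fy=4,interpolation=cv2.INTER_CUBIC);b=cv2.resize(im[320:430,480:610],None,fx=3,fy=4,interpolation=cv2.INTER_CUBIC)
cv2.imwrite('pics/w25z.png',np.hstack([a,b]))
E
```

```text
time_s: 43.72
position: [0.5138, -0.0744, 0.0719]
eef_rot: [0.032, 3.129, 0.029]
contact_force: [-1.8, 1.2, 4.9]
opening: 0.0283
t 43.73 pos [ 0.5138 -0.0744  0.0719] yawx 178.83 tilt [ 0.0128  0.0186 -0.9997] F [-1.77  1.16  4.86] open 0.0283
shift cm [ 0.051 -0.037  0.007]
spin 0.0006
```

View pics/w25z.png

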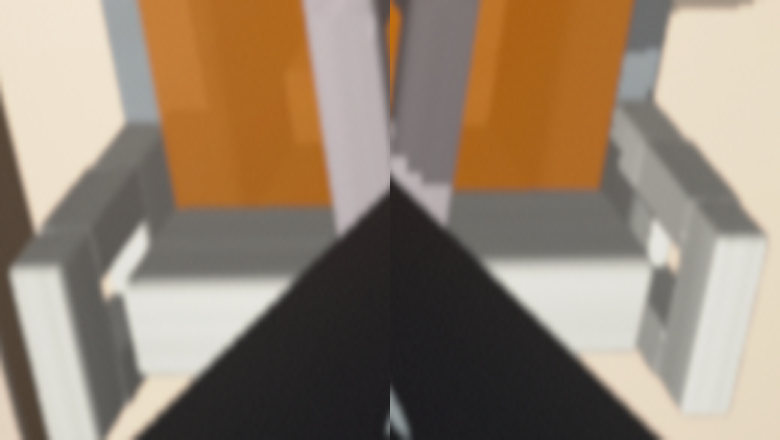

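Run:
```python
from h import *
im=cv2.imread('pics/w3.png')
a=cv2.resize(im[320:430,20:150],None,fx=3,fy=4,interpolation=cv2.INTER_CUBIC);b=cv2.resize(im[320:430,480:610],None,fx=3,fy=4,interpolation=cv2.INTER_CUBIC)
cv2.imwrite('pics/w3z.png',np.hstack([a,b]))
```

```text
(no output)
```

View pics/w3z.png

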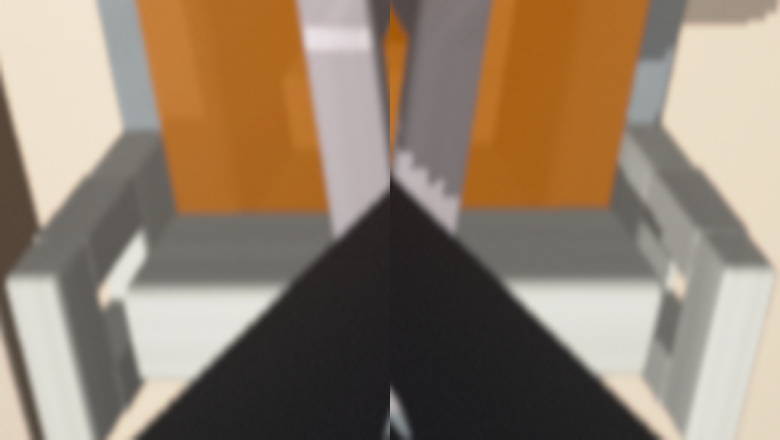

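```bash
python3 -m creep '[{"claw":1,"x":0.12,"y":-0.03,"z":0.05,"spin":0},{"claw":1,"x":0.05,"y":0,"z":0.05,"spin":0}]';python3 d.py 0.5127 -0.0748 0.0718 178.8;python3 - <<'E'
from h import *
im=save('wrist','w26')[:,:,::-1]
a=cv2.resize(im[320:430,20:150],None,fx=3,fy=4,interpolation=cv2.INTER_CUBIC);b=cv2.resize(im[320:430,480:610],None,fx=3,fy=4,interpolation=cv2.INTER_CUBIC)
cv2.imwrite('pics/w26z.png',np.hstack([a,b]))
E
```

```text
time_s: 44.02
position: [0.5138, -0.0745, 0.072]
eef_rot: [0.031, 3.125, 0.029]
contact_force: [-0.7, 1.6, 4.3]
opening: 0.028
t 44.02 pos [ 0.5138 -0.0745  0.072 ] yawx 178.87 tilt [ 0.0163  0.0186 -0.9997] F [-0.66  1.55  4.32] open 0.028
shift cm [ 0.106 -0.03   0.019]
spin 0.0012
```

View pics/w26z.png

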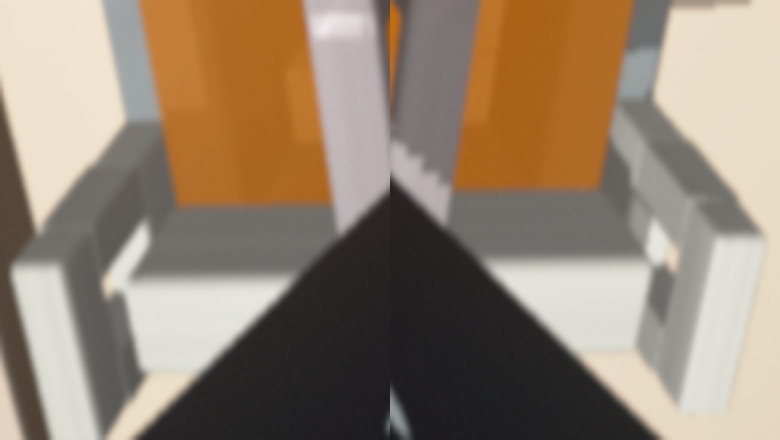

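```bash
python3 -m creep '[{"claw":1,"x":0.1,"y":0,"z":-0.2,"spin":0},{"claw":1,"x":0.1,"y":0,"z":0,"spin":0},{"claw":1,"x":0.0,"y":0,"z":0.2,"spin":0}]';python3 d.py 0.5127 -0.0748 0.0718 178.8;python3 - <<'E'
from h import *
im=save('wrist','w27')[:,:,::-1]
a=cv2.resize(im[320:430,20:150],None,fx=3,fy=4,interpolation=cv2.INTER_CUBIC);b=cv2.resize(im[320:430,480:610],None,fx=3,fy=4,interpolation=cv2.INTER_CUBIC)
cv2.imwrite('pics/w27z.png',np.hstack([a,b]))
E
```

```text
time_s: 44.45
position: [0.5112, -0.0745, 0.0716]
eef_rot: [0.031, 3.126, 0.029]
contact_force: [-2.1, 2.8, 10.9]
opening: 0.0282
t 44.45 pos [ 0.5112 -0.0745  0.0716] yawx 178.86 tilt [ 0.0156  0.0186 -0.9997] F [-2.13  2.83 10.92] open 0.0282
shift cm [-0.156 -0.025 -0.016]
spin 0.0011
```

View pics/w27z.png

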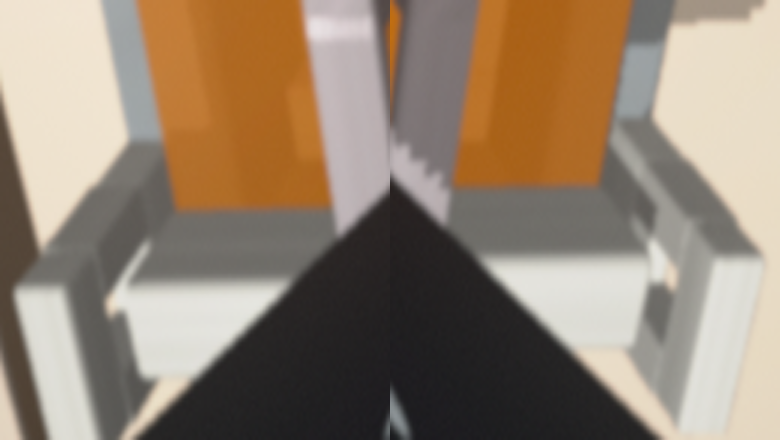

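```bash
python3 -m creep '[{"claw":1,"x":-0.07,"y":0,"z":-0.2,"spin":0},{"claw":1,"x":-0.05,"y":0,"z":0,"spin":0},{"claw":1,"x":0.0,"y":0,"z":0.15,"spin":0}]';python3 d.py 0.5125 -0.0748 0.0718 178.8;python3 - <<'E'
from h import *
im=save('wrist','w28')[:,:,::-1]
a=cv2.resize(im[320:430,20:150],None,fx=3,fy=4,interpolation=cv2.INTER_CUBIC);b=cv2.resize(im[320:430,480:610],None,fx=3,fy=4,interpolation=cv2.INTER_CUBIC)
cv2.imwrite('pics/w28z.png',np.hstack([a,b]))
E
```

```text
time_s: 44.88
position: [0.5116, -0.0746, 0.0717]
eef_rot: [0.031, 3.128, 0.03]
contact_force: [-2.0, 2.6, 7.4]
opening: 0.0282
t 44.88 pos [ 0.5116 -0.0746  0.0717] yawx 178.85 tilt [ 0.0138  0.0189 -0.9997] F [-2.03  2.63  7.38] open 0.0282
shift cm [-0.092 -0.019 -0.011]
spin 0.0009
```

View pics/w28z.png

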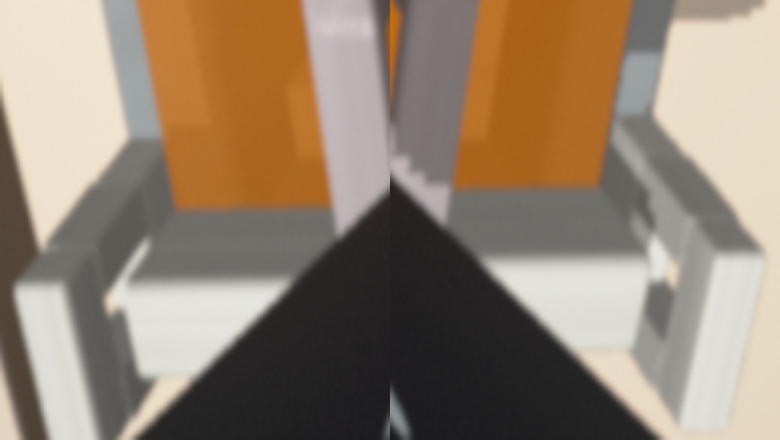

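```bash
python3 -m creep '[{"claw":1,"x":-0.1,"y":0,"z":-0.2,"spin":0},{"claw":1,"x":-0.07,"y":0,"z":0,"spin":0},{"claw":1,"x":0.0,"y":0,"z":0.15,"spin":0}]';python3 d.py 0.5125 -0.0748 0.0718 178.8
```

```text
time_s: 45.3
position: [0.5129, -0.0746, 0.0718]
eef_rot: [0.031, 3.129, 0.03]
contact_force: [-1.7, 2.2, 6.0]
opening: 0.0279
t 45.3 pos [ 0.5129 -0.0746  0.0718] yawx 178.85 tilt [ 0.0127  0.019  -0.9997] F [-1.74  2.18  6.  ] open 0.0279
shift cm [ 0.04  -0.023 -0.001]
spin 0.0009
```

```bash
python3 -m creep '[{"claw":0.55,"x":0,"y":0,"z":0,"spin":0},{"claw":0.45,"x":0,"y":0,"z":0,"spin":0},{"claw":0.25,"x":0,"y":0,"z":0,"spin":0},{"claw":0.1,"x":0,"y":0,"z":0,"spin":0},{"claw":0,"x":0,"y":0,"z":-1.5,"spin":0},{"claw":0,"x":0,"y":0,"z":-4,"spin":0},{"claw":0,"x":0,"y":0,"z":-3,"spin":0},{"claw":0,"x":0,"y":0,"z":0,"spin":0},{"claw":0,"x":0,"y":0,"z":0,"spin":0}]';python3 d.py 0.5125 -0.0748 0.15 178.8;python3 - <<'E'
from h import *
im=save('wrist','w29');c=get_calibration('wrist')
for l,z in [('guard_grip',.078),('start_button_top',.091),('hinge_middle',.069)]:
    for r in nets.mark_of('wrist',l)[:4]:
        v,u=r['at'][0]*480,r['at'][1]*640
        print(l,round(r['score'],2),(round(u),round(v)),at_z(c,u,v,z).round(4))
E
```

```text
time_s: 46.42
position: [0.5127, -0.077, 0.1628]
eef_rot: [0.033, 3.125, 0.03]
contact_force: [-0.3, 0.6, 0.1]
opening: 0.0854
t 46.42 pos [ 0.5127 -0.077   0.1628] yawx 178.77 tilt [ 0.0163  0.0189 -0.9997] F [-0.29  0.61  0.11] open 0.0854
shift cm [0.043 0.199 1.284]
spin -0.0006
guard_grip 0.95 (317, 238) [ 0.5086 -0.0763  0.078 ]
start_button_top 0.73 (210, 369) [ 0.5992 -0.1535  0.091 ]
hinge_middle 0.67 (319, 297) [ 0.5569 -0.0757  0.069 ]
```

View pics/w29.png

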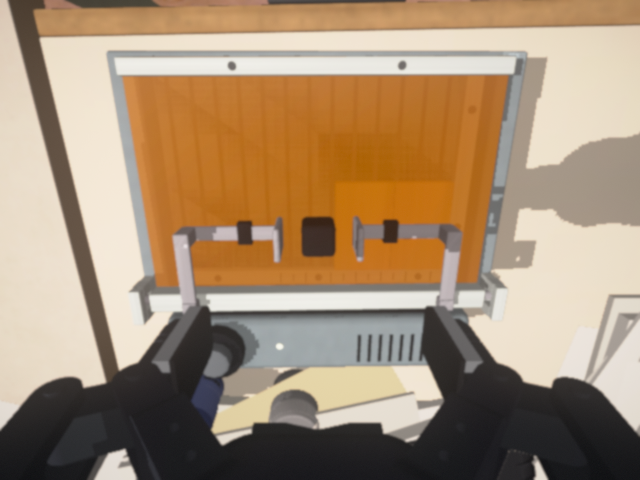

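Run:
```python
from h import *
o=[]
for n in ['w2','w29']:
    im=cv2.imread(f'pics/{n}.png')
    o.append(np.hstack([cv2.resize(im[250:330,110:220],None,fx=2.4,fy=2.4,interpolation=cv2.INTER_CUBIC),cv2.resize(im[200:280,260:375],None,fx=2.4,fy=2.4,interpolation=cv2.INTER_CUBIC),cv2.resize(im[250:330,420:525],None,fx=2.4,fy=2.4,interpolation=cv2.INTER_CUBIC)]))
cv2.imwrite('pics/cmp.png',np.vstack(o))
```

```text
(no output)
```

View pics/cmp.png

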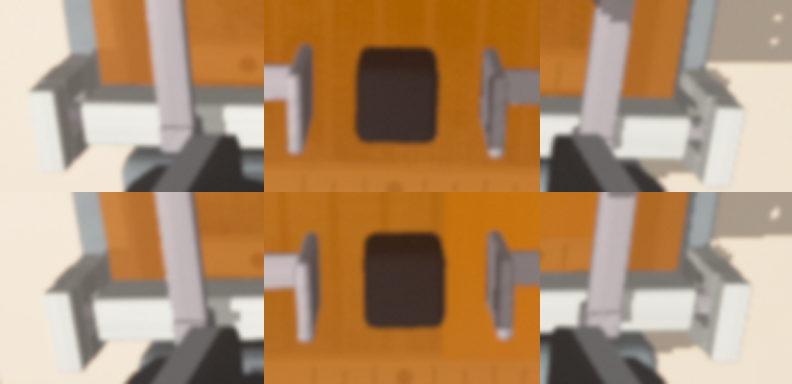

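```bash
python3 -m creep '[{"claw":1,"x":-1.5,"y":-3.5,"z":-0.5,"spin":0},{"claw":1,"x":-1.5,"y":-3.5,"z":-0.5,"spin":0},{"claw":1,"x":-1.5,"y":0,"z":0,"spin":0},{"claw":1,"x":0,"y":0,"z":0,"spin":0},{"claw":1,"x":0,"y":0,"z":0,"spin":0}]' 40;python3 d.py 0.599 -0.152 0.13 178.8;python3 - <<'E'
from h import *
im=save('wrist','w30');c=get_calibration('wrist')
for l,z in [('start_button_top',.091)]:
    for r in nets.mark_of('wrist',l)[:4]:
        v,u=r['at'][0]*480,r['at'][1]*640
        print(l,round(r['score'],2),(round(u),round(v)),at_z(c,u,v,z).round(4))
    for r in nets.trace('wrist',l)[:2]:print(np.array(r['rect'])*[640,480,640,480],r['score'])
E
```

```text
time_s: 47.25
position: [0.5544, -0.1491, 0.1674]
eef_rot: [0.031, 3.135, 0.029]
contact_force: [-0.4, -0.2, -0.2]
opening: 0.0
t 47.25 pos [ 0.5544 -0.1491  0.1674] yawx 178.86 tilt [ 0.0069  0.0184 -0.9998] F [-0.41 -0.19 -0.19] open 0.0
shift cm [-4.443 -0.27   3.768]
spin 0.0011
[309.056 293.76   29.12   11.712] 0.41
[429.312 158.736 421.376 315.312] 0.27
```

View pics/w30.png

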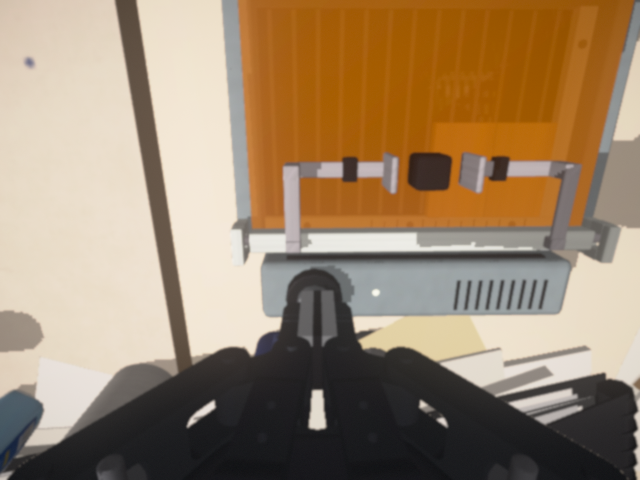

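Run:
```python
from h import *
c=get_calibration('wrist')
for z in (.07,.075,.08,.091): print(z,at_z(c,314,295,z).round(4), (at_z(c,341,295,z)-at_z(c,287,295,z))[1].round(4))
im=cv2.imread('pics/w29.png');cv2.imwrite('pics/w29b.png',cv2.resize(im[300:400,170:300],None,fx=5,fy=5,interpolation=cv2.INTER_CUBIC))
im=cv2.imread('pics/w23.png');
```

```text
0.07 [ 0.5984 -0.1503  0.07  ] 0.0395
0.075 [ 0.5958 -0.1503  0.075 ] 0.0387
0.08 [ 0.5932 -0.1503  0.08  ] 0.0378
0.091 [ 0.5875 -0.1503  0.091 ] 0.036
```

View pics/w29b.png

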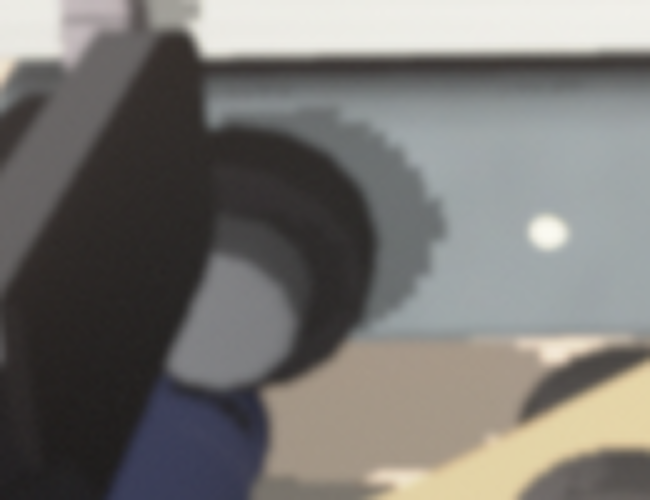

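```bash
python3 -m creep '[{"claw":1,"x":-2.2,"y":0,"z":0.5,"spin":0},{"claw":1,"x":-1.8,"y":-0.1,"z":1.5,"spin":0},{"claw":1,"x":0,"y":0,"z":2,"spin":0},{"claw":1,"x":0,"y":0,"z":1.2,"spin":0},{"claw":1,"x":0,"y":0,"z":0,"spin":0}]' ;python3 d.py 0.597 -0.151 0.086 178.8
```

```text
time_s: 48.02
position: [0.5943, -0.1472, 0.1146]
eef_rot: [0.027, 3.133, 0.034]
contact_force: [0.0, -0.8, 0.6]
opening: -0.0001
t 48.02 pos [ 0.5943 -0.1472  0.1146] yawx 179.02 tilt [ 0.0082  0.0213 -0.9997] F [ 0.03 -0.75  0.59] open -0.0001
shift cm [-0.256 -0.44   2.857]
spin 0.0038
```

```bash
python3 -m creep '[{"claw":1,"x":-0.25,"y":-0.35,"z":1,"spin":0},{"claw":1,"x":0,"y":0,"z":1,"spin":0},{"claw":1,"x":0,"y":0,"z":0.4,"spin":0},{"claw":1,"x":0,"y":0,"z":0.3,"spin":0}]' ;python3 d.py 0.597 -0.151 0.086 178.8
```

```text
time_s: 48.52
position: [0.5972, -0.1508, 0.0874]
eef_rot: [0.027, 3.131, 0.034]
contact_force: [-1.8, 0.1, 3.4]
opening: 0.0003
t 48.52 pos [ 0.5972 -0.1508  0.0874] yawx 178.99 tilt [ 0.0103  0.0214 -0.9997] F [-1.83  0.15  3.45] open 0.0003
shift cm [ 0.016 -0.026  0.144]
spin 0.0033
```

```bash
python3 -m creep '[{"claw":1,"x":0,"y":0,"z":0.3,"spin":0},{"claw":1,"x":0,"y":0,"z":0.2,"spin":0},{"claw":1,"x":0,"y":0,"z":0.2,"spin":0}]' ;python3 d.py 0.597 -0.151 0.086 178.8
```

```text
time_s: 48.9
position: [0.5973, -0.1509, 0.0859]
eef_rot: [0.028, 3.129, 0.038]
contact_force: [-10.4, 4.4, 18.8]
opening: -0.0003
t 48.9 pos [ 0.5973 -0.1509  0.0859] yawx 178.96 tilt [ 0.0124  0.0243 -0.9996] F [-10.36   4.41  18.78] open -0.0003
shift cm [ 0.033 -0.015 -0.009]
spin 0.0029
```

```bash
python3 -m creep '[{"claw":1,"x":0,"y":0,"z":-1,"spin":0},{"claw":1,"x":0,"y":0,"z":-3,"spin":0},{"claw":1,"x":2,"y":2,"z":-4,"spin":0},{"claw":0.5,"x":3,"y":2.5,"z":-3,"spin":0},{"claw":0,"x":3,"y":2,"z":0,"spin":0},{"claw":0,"x":0,"y":0,"z":0,"spin":0},{"claw":0,"x":0,"y":0,"z":0,"spin":0}]' ;python3 d.py 0.51 -0.0745 0.2 178.8;python3 - <<'E'
from h import *
im=save('wrist','w31');c=get_calibration('wrist')
for l,z in [('guard_grip',.078),('guard',.055),('start_button_top',.091),('hinge_middle',.069)]:
    for r in nets.mark_of('wrist',l)[:4]:
        v,u=r['at'][0]*480,r['at'][1]*640
        print(l,round(r['score'],2),(round(u),round(v)),at_z(c,u,v,z).round(4))
save('top','top31')
E
```

```text
time_s: 49.78
position: [0.5169, -0.0863, 0.2018]
eef_rot: [0.029, 3.124, 0.039]
contact_force: [-0.2, -0.4, 1.0]
opening: 0.0724
t 49.77 pos [ 0.5169 -0.0863  0.2018] yawx 178.94 tilt [ 0.0175  0.0246 -0.9995] F [-0.19 -0.36  0.96] open 0.0724
shift cm [0.717 1.162 0.197]
spin 0.0024
guard_grip 0.72 (327, 213) [ 0.5067 -0.0763  0.078 ]
guard 0.63 (327, 172) [ 0.4798 -0.0749  0.055 ]
start_button_top 0.8 (234, 329) [ 0.5965 -0.152   0.091 ]
hinge_middle 0.56 (329, 272) [ 0.5596 -0.0746  0.069 ]
```

View pics/w31.png

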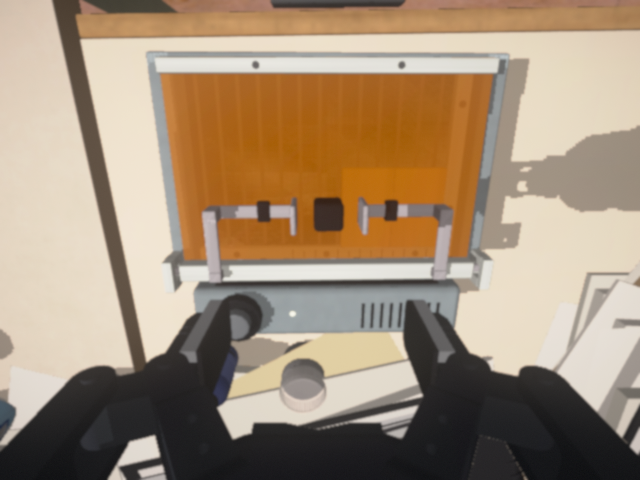

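View pics/top31.png

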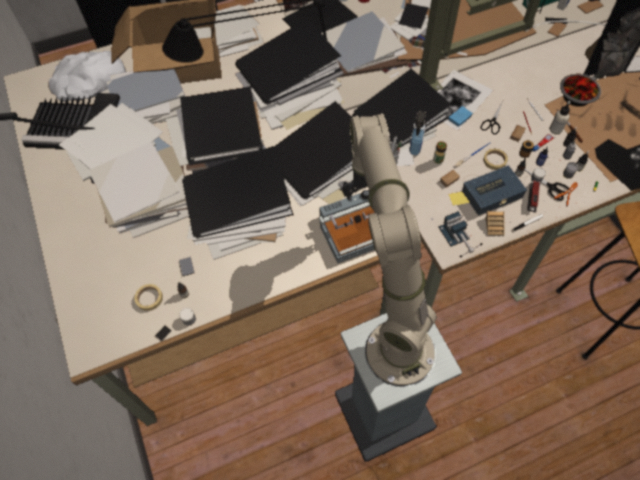

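Run:
```python
from h import *
print(robot.observe()['contact_force'].round(2)); print(robot.close_job())
```

```text
[-0.47 -0.13  0.15]
the job is handed in; nothing more can be done
None
```

I took the guard off and set it flat on the bench to the left, then pushed both basswood blanks (only two were there) into the fence corner. After that I refitted the guard, pressed the start button, and handed the job in at about 50 s. No verdict is reported, so the results below come from my own measurements and pictures.

- **Blanks:** each one stopped against its fence or neighbour at about 4 to 9 N. The close-up taken before refitting showed no visible gaps, and the row was still in place when seen through the amber sheet afterwards.
- **Guard:** after release, both finger tabs had sprung back to their starting spacing and both pin tips showed in the knuckles. The last picture suggests the guard sits about 1 to 2 mm forward of where it started. The last network mark put its grip at x 0.507 and y -0.076, about 4 mm and 2.5 mm from my first estimate. The x mark is near the 5 mm limit, but the pins being in their holes limits the real shift to about 2 mm.
- **Start button:** the tool reached 0.0859 m at about 19 N, which matches the full 5 mm travel. The button looked up again in the last picture.
- **Everything else:** I touched nothing else on the bench. The jar and dropper looked unmoved in the last top view; I did not measure any bystander's position.

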